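# Show the hidden index dot of a lens to the bench camera with an inspection mirror

### The arm

A 7-joint arm with a two-finger parallel gripper is mounted at the origin on the work surface. World frame = base frame: x ahead of the robot, y to its left, z up, the work surface at z = 0. Lengths are in m, angles in rad, forces in N, time in s.
With the tool pointing down it reaches from about 0.4 to 0.875 m from the base axis. Payload 19.3 kg.
Tool frame: the origin (TCP) lies between the finger pads; the fingertips stand 17 mm ahead of it and the grasp point (between the pads) lies 2 mm behind it (bot.tips_ahead is the z of the fingertips in the tool frame, in m); z points along the fingers, y is the direction in which the jaws open and shut (so a half turn about z gives the same grasp; the last joint's range is limited). The gripper opens to 85 mm and grips with 20 to 120 N. Pads are 22 mm wide; open, the fingers measure 114 mm over their backs; the gripper's body (76 mm by 85 mm) begins 54 mm behind the grasp point. The pads swing forward as they close: fully open they stand 13 mm farther back than shut.
Start: joints at [-1.403, 0.521, -0.036, 1.599, 0.021, 1.021, -0.113], TCP at [0.147, 0.607, 0.248] pointing down, gripper open.
Joint ranges: [-2.91, 2.91], [-0.3, 2.13], [-1.5, 1.42], [0.17, 2.43], [-1.26, 4.41], [0.16, 1.93], [-2.52, 2.52]. Speed limits (rad/s): [1.89, 1.89, 2.39, 2.39, 3.01, 3.01, 3.01].

### API

Orientations are given as [roll, pitch, yaw] about the fixed x, y, z axes, in that order (R = Rz(yaw) Ry(pitch) Rx(roll)).
In Python, from workcell import telemetry, cams, job, bot gives the robot as it stands.
- The arm moves only by the tool arm_command, never from a script. Its argument "deltas" is a list of rows, each a list of 7 numbers: the opening, from -1 (shut) to 1 (fully open), so that 0 is half open, then the shift along the tool's x, y, z normalised to -1 to 1, where 1 is 150 mm, then the turn, a rotation vector about the tool's x, y, z normalised to -1 to 1, where 1 is 45 degrees. In form: [[hand, tx, ty, tz, rx, ry, rz], ...]. A call has 1 to 8 rows; each row is the pose to reach, as a shift and turn from the pose commanded when the call began, along the tool's axes at that moment; what a row does not reach only later rows make up. A row lasts 1/8 s, in which the tool goes at most 62.5 mm and 10.7 degrees, less where a joint would pass 70% of its speed; a pose out of reach is approached as far as the arm can. A call with a number of a shift or a turn outside -1 to 1 is refused whole. A call with a gripper value outside its range is refused whole. The fingers move at their own pace and stop on an object; "newtons" is the grip in N (left out, the last holds). Time passes only in rows, so rows that repeat a pose let the fingers close. It gives the time, the measured TCP pose, the force and the opening at its end, in the units of the state.
- telemetry.observe(): the state, without advancing time (a new reading comes with each control period).
- cams.grab_frame(name): name is "scene" or "top"; returns the picture (420x560x3 uint8, blue, green, red); there is no depth.
- cams.get_calibration(name): a dict with "fx", "fy", "cx", "cy" (pixels), "R" (3x3) and "t" (3): a world point X has camera coordinates R X + t. Camera axes: x right, y down, z forward; pixel columns grow to the right and rows downward; lengths in m; the calibration is good to about 2 mm. A picture is of the moment at which its call begins. get_calibration takes no time and is no camera call.
- job.job_done(): hands the job in, once; it reports no verdict.
The state is a dict: "clock": time; "qpos": joint angles; "qd": joint speeds; "joint_efforts": joint torques, N m; "position": TCP position; "tool_rot": TCP orientation; "force": force on the tool from outside, world axes, zero at the start; "moment": the same for the moment, N m; "grip_width": finger opening in m.
Only numpy, scipy, OpenCV 4.12 (cv2) and the standard library are available. Lean on these libraries where they do the work, as an engineer would, in place of code of your own. Each camera call takes 0.05 s, during which the arm holds its last target.

### The job

Lift the white dust cover off the lens on the inspection stand by its knob and set it down gently, upright, in the middle of the blue pad. Then take the inspection mirror out of the tool block by its black handle and hold it beside the lens, centred where the stand's camera is aimed and angled so that the camera sees in the middle of it the red dot on the side of the lens turned away from the camera; finish while still holding the mirror steady there. Keep your fingers off the mirror head, do not bump the stand or the lens, and leave everything else where it is.

Things in the scene. Friction and masses are not known exactly. Their poses are not given: they have to be found in the camera images.
- stand: inspection stand, fixed: black plate 360 x 180 x 12 mm, lens seated near one end, a column at the other carries a camera looking down over the lens. Origin: lens axis at bench level; +x level from lens to camera, z up. In this frame (mm) the plate spans x -60..300, y -90..90; camera and column fill x 205..305, y -25..95, up to z 365: keep the hand off that side
- lens: the lens, fixed upright on the stand: silver and black barrel 60 mm in diameter (62 mm over the rubber ring), top at 76 mm above the bench. Origin at the stand's origin (bench level on the lens axis). At the start it is hidden under the dust cover
- dot (a point): centre of the red index dot, 8 mm across, on the barrel's side that faces away from the stand's camera: 30 mm from the lens axis along the stand's -x, 52 mm above the bench. A short red tick on the barrel's top rim marks the same side
- camera_lens (a point): front of the stand camera's lens: 210 mm from the lens axis along the stand's +x, 283 mm above the bench. The camera looks over the top of the lens, down at 38 degrees, straight at view_spot
- view_spot (a point): the stand camera's aim point, in the air 90 mm from the lens axis along the stand's -x, 48 mm above the bench. Its z axis halves the angle between camera and dot: along the stand's +x, raised 21 degrees. A mirror centred here with its face along this z shows the dot to the camera (handle up: its top leans 21 degrees away from the lens). In-plane turn does not matter
- cover: loose dust cover, 90-180 g: white plastic bell open below, 82 mm outer, 76 mm inner diameter, 71 mm high, standing on the stand's plate (12 mm up) over the lens. On top a thin steel stem and a round black knob 24 mm in diameter, 84 to 104 mm above the underside (grip 95 mm up). Origin: centre of its underside, z up. Raise it 70 mm before moving it sideways
- pad: blue square pad 130 x 130 x 4 mm, fixed, on one side of the stand. Origin: centre of its underside (bench level)
- block: dark tool block 90 x 90 x 40 mm, fixed, on the other side of the stand. Origin: centre of its underside. Two slots 28 mm deep run along its y: the mirror stands in the slot at x = -24 mm, a low steel spanner in the slot at x = +24 mm
- mirror: loose inspection mirror, 45-90 g, standing head down in its slot. Origin: middle of the head's lower edge (12 mm above the bench at first); z runs up the handle, the glass looks along -x. Head 56 (y) x 50 high x 5 mm, thin 10 mm neck, then a square black handle 12 x 12 mm from 60 to 150 mm above the origin (grip 115 mm up). Raise it 40 mm to clear the block
- mirror_face (a point): centre of the mirror's glass (52 x 46 mm), 25 mm up from the mirror's origin and 3 mm in front of it (its -x); its z axis points straight out of the reflecting side. The back is black
- mirror_head: the mirror's head (frame and glass, 56 x 50 x 5 mm), rigid with the handle; origin and axes as mirror. Not to be touched by the fingers
- cover_bell: the white bell of the dust cover, rigid with the knob; origin and axes as cover. Not to be gripped
- spanner: loose steel lens spanner in the tool block's other slot, 42 mm wide, its top 70 mm above the bench. Leave alone. Origin: middle of its lower edge
- blower: bystander: black rubber blower bulb with red nozzle, 58 mm in diameter, 135 mm high, standing. Origin under its centre
- spare_lens: bystander: black spare lens, 72 mm in diameter, 85 mm high. Origin under its centre
- lens_cap: bystander: black lens cap, 62 mm in diameter, 11 mm thick, lying on the bench. Origin under its centre
- screwdriver: bystander: small screwdriver with green handle, 150 mm long, lying. Origin under its middle
- screw_tray: bystander: blue divided screw tray 100 x 70 x 22 mm. Origin under its centre
- cleaner: bystander: amber bottle, 44 mm in diameter, 110 mm high. Origin under its centre
- swab_cup: bystander: white cup, 56 mm in diameter, 65 mm high. Origin under its centre
There are look-alikes about, which are no part of the job. Leave any purple look-alike of the block alone.

How it is judged:
By the outcome, as a careful person would: the job done as asked, in the order asked, and still so for the second after the job is handed in, while the arm keeps its last pose, push and grip.
It also fails if it takes over 61 s, if anything falls off the work surface, if the arm or the gripper's body presses on something with over 40 N, if the wrist force passes 120 N, or if a joint passes its speed limit or range.

## Working session

There is one attempt and no reset: what is moved stays moved. The work goes in short steps, Python scripts to look and compute and a tool call to move; the robot and the scene stay as the last step left them, time stands still between calls to the robot, and variables do not carry over. Pictures are saved under pics/ and viewed, and the job is handed in when it is done.

Besides the shell and the picture viewer there is one more tool, called after "Emit:" by a JSON object that holds its "method" and its "body". arm_command: Moves the arm, as the interface text tells. Its arguments: {"type":"object","properties":{"deltas":{"type":"array","items":{"type":"array","items":{"type":"number"}}},"newtons":{"type":"number"}},"required":["deltas"]}

```bash
mkdir -p pics; ls
python3 - <<'E'
from workcell import telemetry, cams, job, bot
import cv2
print(telemetry.observe())
for n in("scene","top"):
    im=cams.grab_frame(n); cv2.imwrite(f"pics/{n}0.png",im)
    print(n,cams.get_calibration(n))
print(bot.tips_ahead)
E
```

```text
pics
{'clock': 0.0, 'qpos': array([-1.40317651,  0.52200595, -0.03632322,  1.60000662,  0.02119725,
        1.02112719, -0.11280157]), 'qd': array([-0.00069733, -0.00118476,  0.00074568,  0.00096871, -0.00042001,
        0.00035368,  0.00105252]), 'joint_efforts': array([-4.46201338e-04, -9.27108765e+01,  1.97976843e+00, -3.69923508e+01,
        1.79027970e-02,  8.24169052e-03,  5.59962427e-05]), 'position': array([0.14720027, 0.60708041, 0.2477313 ]), 'tool_rot': array([-3.14043352e+00,  8.41144255e-05,  2.90375625e+00]), 'force': array([-0.03602601, -0.19530074,  0.04672224]), 'moment': array([-0.02489214, -0.04155284,  0.04612022]), 'grip_width': 0.08564263422497334}
scene {'fx': 385.6397711124631, 'fy': 385.6397711124631, 'cx': 281.9263124051401, 'cy': 206.22004552538328, 'R': array([[ 0.24185113,  0.97025539,  0.01060756],
       [ 0.73755807, -0.17672231, -0.65174943],
       [-0.63048881,  0.16545003, -0.75836018]]), 't': array([-0.11925399, -0.24495806,  1.44592297])}
top {'fx': 454.05746761118786, 'fy': 454.05746761118786, 'cx': 270.4705975193489, 'cy': 210.82995965280958, 'R': array([[ 0.00361191, -0.9997864 ,  0.02034954],
       [-0.99012733, -0.00642703, -0.14002343],
       [ 0.1401243 , -0.01964288, -0.98993906]]), 't': array([-0.02191674,  0.50952396,  1.34619592])}
0.017
```

View pics/scene0.png

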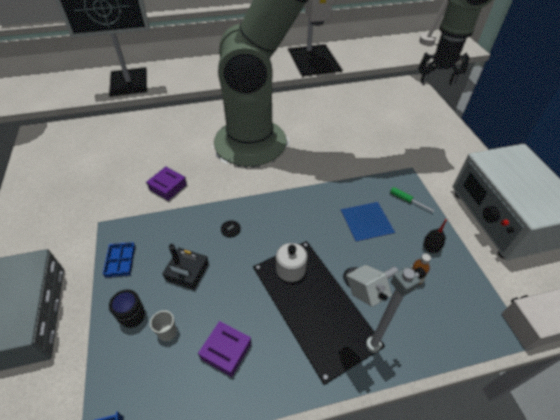

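View pics/top0.png

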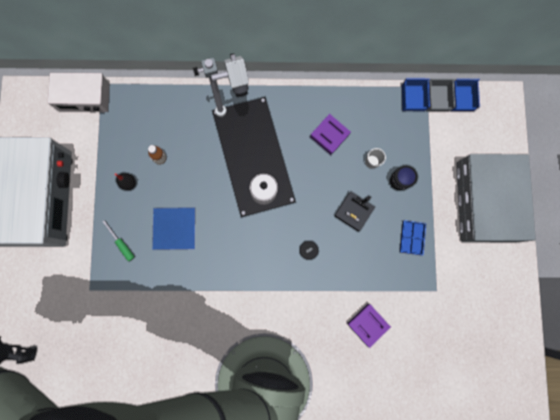

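The scene view shows the cover at (292,262), the pad at (367,221), the dark block with the mirror at (185,265), and purple look-alikes at (167,183) and (225,348). In the top view these are the cover at (263,187), the pad at (174,229), and the block at (355,211). The purple look-alikes in the top view are at (330,134) and (369,325). I'll enlarge these next.

```bash
cat > h.py <<'E'
import numpy as np, cv2
from workcell import telemetry, cams, job, bot
from scipy.spatial.transform import Rotation as Ro
C={n:cams.get_calibration(n) for n in("scene","top")}
def plane(n,u,v,z):
    c=C[n]; d=c["R"].T@np.array([(u-c["cx"])/c["fx"],(v-c["cy"])/c["fy"],1]); o=-c["R"].T@c["t"]
    return o+d*(z-o[2])/d[2]
def proj(n,X):
    c=C[n]; p=c["R"]@np.asarray(X,float)+c["t"]; return np.array([c["fx"]*p[0]/p[2]+c["cx"],c["fy"]*p[1]/p[2]+c["cy"]])
def tri(us,ut):
    A=[];b=[]
    for n,(u,v) in(("scene",us),("top",ut)):
        c=C[n]; d=c["R"].T@np.array([(u-c["cx"])/c["fx"],(v-c["cy"])/c["fy"],1]); d/=np.linalg.norm(d); o=-c["R"].T@c["t"]
        P=np.eye(3)-np.outer(d,d);A.append(P);b.append(P@o)
    A=np.vstack(A);b=np.hstack(b);X=np.linalg.lstsq(A,b,rcond=None)[0]; return X,np.linalg.norm(A@X-b)
def crop(im,x,y,w,h,k,name,marks=()):
    c=cv2.resize(im[y:y+h,x:x+w],None,fx=k,fy=k,interpolation=cv2.INTER_CUBIC)
    for m in marks: cv2.drawMarker(c,tuple(int(round(a)) for a in((m[0]-x+.5)*k,(m[1]-y+.5)*k)),(0,255,255),cv2.MARKER_CROSS,12,1)
    cv2.imwrite("pics/"+name,c)
def delta(pos,R):
    "shift & turn (normalised) from measured current to wanted pos, R"
    s=telemetry.observe(); R0=Ro.from_euler('xyz',s["tool_rot"])
    return np.round(R0.inv().apply(np.asarray(pos)-s["position"])/.15,4), np.round((R0.inv()*R).as_rotvec()/(np.pi/4),4)
E
python3 - <<'E'
from h import *
s=cv2.imread("pics/scene0.png");t=cv2.imread("pics/top0.png")
crop(s,150,225,80,75,8,"s_block.png");crop(t,320,180,70,60,9,"t_block.png")
crop(s,240,230,160,150,5,"s_stand.png");crop(t,195,50,115,170,3.5,"t_stand.png")
hs=cv2.cvtColor(t,cv2.COLOR_BGR2HSV)
m=cv2.inRange(hs,(105,120,60),(118,255,255));m[:, :140]=0;m[:,210:]=0
cs=max(cv2.findContours(m,0,2)[0],key=cv2.contourArea);r=cv2.minAreaRect(cs);print("pad",r,plane("top",*r[0],.004),[plane("top",*p,.004)[:2].round(4) for p in cv2.boxPoints(r)])
# plate
m=cv2.inRange(t,(0,0,0),(60,60,60));m[:90]=0;m[:,:205]=0;m[:,300:]=0;m[222:]=0
cs=max(cv2.findContours(m,0,2)[0],key=cv2.contourArea);r=cv2.minAreaRect(cs)
print("plate",r,[plane("top",*p,.012)[:2].round(4) for p in cv2.boxPoints(r)])
# cover white
m=cv2.inRange(hs,(0,0,170),(180,60,255));m[:165]=0;m[215:]=0;m[:,240:]*=1;m[:,:240]=0;m[:,290:]=0
cs=max(cv2.findContours(m,0,2)[0],key=cv2.contourArea);print("cover",cv2.minEnclosingCircle(cs))
E
```

```text
pad ((173.5, 228.0), (40.0, 41.0), 90.0) [0.45871934 0.27909189 0.004     ] [array([0.5207, 0.3445]), array([0.5215, 0.2177]), array([0.3974, 0.2144]), array([0.3968, 0.3396])]
plate ((252.7510528564453, 155.90850830078125), (109.85148620605469, 54.71773910522461), 74.15691375732422) [array([0.8348, 0.1696]), array([0.8867, 0.0021]), array([ 0.5435, -0.0931]), array([0.4957, 0.0698])]
cover ((263.34210205078125, 186.92105102539062), 13.027083396911621)
```

View pics/s_block.png

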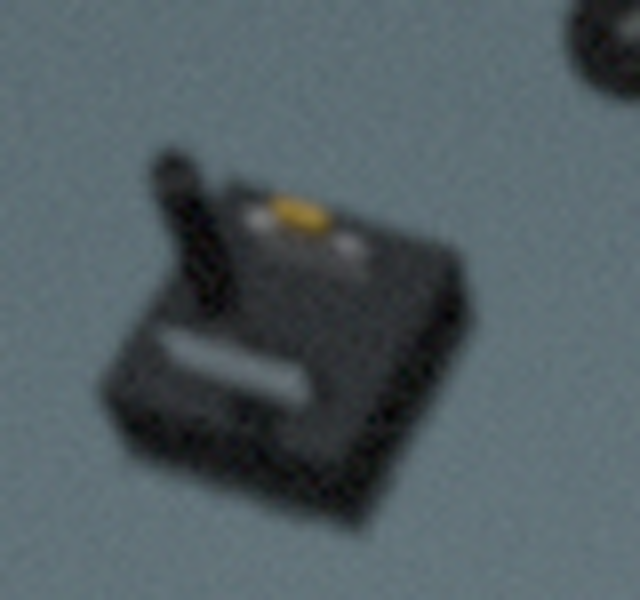

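View pics/t_block.png

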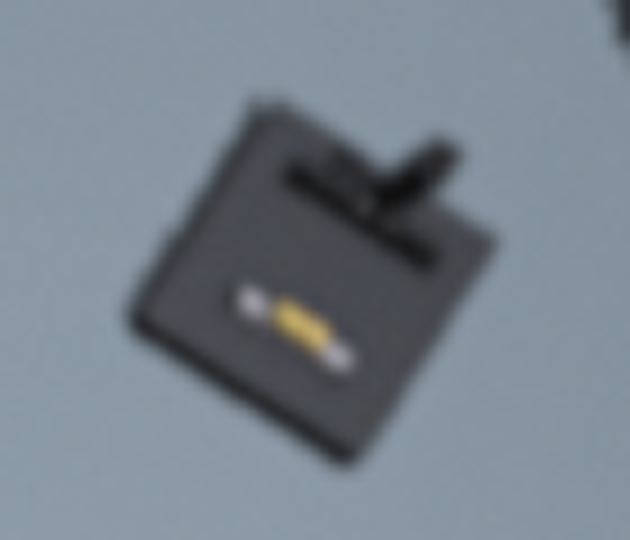

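View pics/s_stand.png

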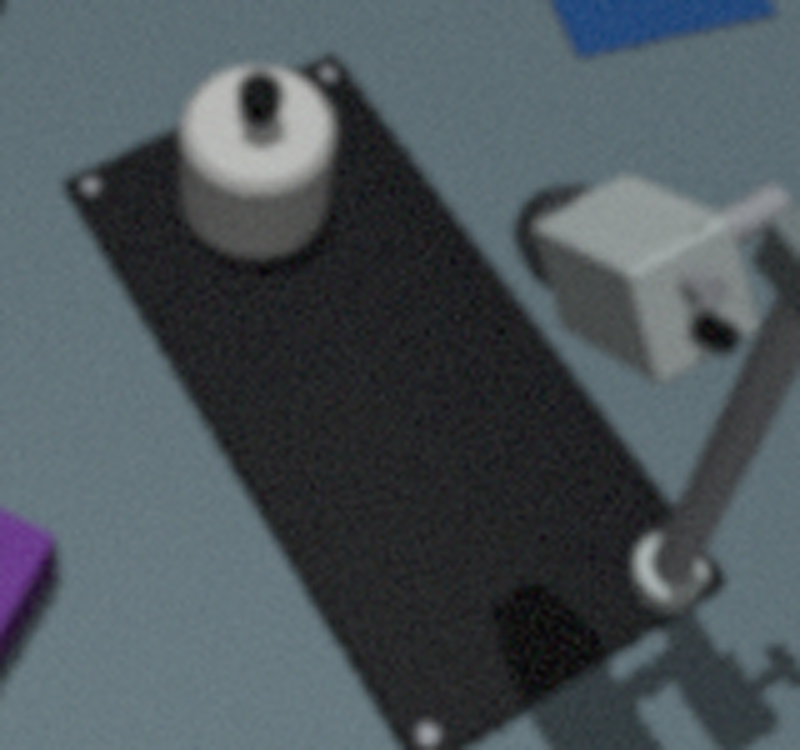

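View pics/t_stand.png

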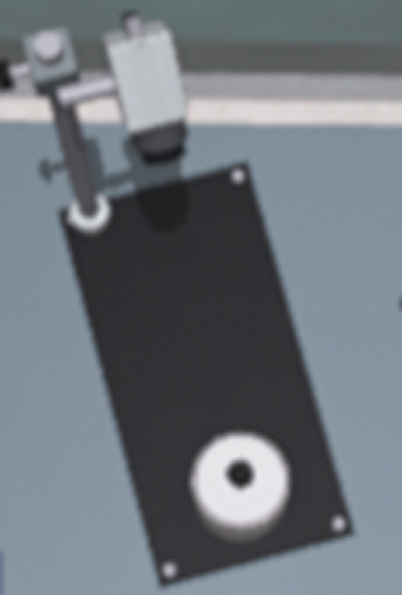

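The dark block at top (355,211) and scene (185,265) holds the mirror, which has its black handle up and its glass strip at scene (176,270). The spanner with the yellow mark is in the other slot. The purple blocks at (330,134) and (369,325) are the look-alikes. Next I'll measure precisely.

Run:
```python
from h import *
s=cv2.imread("pics/scene0.png");t=cv2.imread("pics/top0.png")
def cen(im,x,y,r,lo=None,dark=False):
    g=cv2.cvtColor(im,cv2.COLOR_BGR2GRAY).astype(float)[y-r:y+r+1,x-r:x+r+1]
    w=np.clip((np.percentile(g,50)-g) if dark else (g-np.percentile(g,50)),0,None); w[w<w.max()*.35]=0
    yy,xx=np.mgrid[-r:r+1,-r:r+1]; return np.array([x+(w*xx).sum()/w.sum(),y+(w*yy).sum()/w.sum()])
def o(x,y,k,px,py): return int(x+px/k),int(y+py/k)
T={k:cen(t,*o(195,50,3.5,*p),3) for k,p in dict(a=(238,175),b=(339,523),c=(169,570)).items()}
S={k:cen(s,*o(240,230,5,*p),3) for k,p in dict(a=(428,733),b=(90,186),c=(328,73)).items()}
for k in "abc":
    print(k,T[k],S[k],plane("top",*T[k],.0125).round(4),plane("scene",*S[k],.0125).round(4),tri(S[k],T[k]))
# knob: dark blob
kt=cen(t,*o(195,50,3.5,239,473),5,dark=True);ks=cen(s,*o(240,230,5,260,97),5,dark=True)
print("knob",kt,ks,tri(ks,kt),plane("top",*kt,.106),plane("scene",*ks,.106))
```

```text
a [262.8330494   99.66269165] [325.21044993 376.47605225] [0.8728 0.006  0.0125] [0.8751 0.0071 0.0125] (array([0.87419405, 0.00679373, 0.00975632]), np.float64(0.0012050822869305341))
b [291.21686747 199.13922356] [257.40595903 266.40223464] [ 0.5501 -0.0842  0.0125] [ 0.5504 -0.0849  0.0125] (array([ 0.55013949, -0.0845568 ,  0.01202817]), np.float64(0.0004189082436590867))
c [242.91390728 212.36556291] [304.18465228 244.31654676] [0.5076 0.0654 0.0125] [0.509  0.0629 0.0125] (array([0.50767488, 0.06447027, 0.01013429]), np.float64(0.0014616817889457248))
knob [263.19568929 185.03051643] [291.50044643 249.68571429] (array([0.57640493, 0.00367008, 0.10143964]), np.float64(0.0002730354561975181)) [0.57544613 0.00349784 0.106     ] [0.5794139  0.00292899 0.106     ]
```

Run:
```python
from h import *
s=cv2.imread("pics/scene0.png");t=cv2.imread("pics/top0.png")
loc=np.array([[.288,-.078],[-.048,-.078],[-.048,.078]])
W=np.array([[.8740,.0066],[.5502,-.0845],[.5080,.0645]])
A=loc-loc.mean(0);B=W-W.mean(0);H=A.T@B
yaw=np.arctan2(H[0,1]-H[1,0],H[0,0]+H[1,1]);c,sn=np.cos(yaw),np.sin(yaw);R=np.array([[c,-sn],[sn,c]])
o=W.mean(0)-R@loc.mean(0);print("stand",o,yaw,np.degrees(yaw),(R@loc.T).T+o-W)
def P(n,x,y,k,px,py): return np.array([x+px/k-.5,y+py/k-.5])
tp=lambda px,py:P("top",320,180,9,px,py); sp=lambda px,py:P("s",150,225,8,px,py)
for name,a in dict(tN=(268,103),tE=(492,242),tS=(350,452),tW=(138,302)).items(): print(name,plane("top",*tp(*a),.04).round(4))
for name,a in dict(sE_=(232,185),sN=(460,255),s3=(350,500),s4=(108,385)).items(): print(name,plane("scene",*sp(*a),.04).round(4))
print("slot ends top",plane("top",*tp(290,172),.04),plane("top",*tp(430,262),.04))
print("spanner",tri(sp(300,214),tp(304,322)))
print("spanner ends top",plane("top",*tp(250,300),.067),plane("top",*tp(342,357),.067))
print("handle top tip",tri(sp(175,168),tp(443,150)),plane("top",*tp(443,150),.16),plane("scene",*sp(175,168),.16))
print("handle bot",tri(sp(212,300),tp(372,205)))
print("glass ends",plane("scene",*sp(168,338),.06),plane("scene",*sp(308,380),.06))
```

```text
stand [0.57540235 0.00309714] 0.27616874537766145 15.823303543563064 [[-2.42404771e-04 -1.78053691e-05]
 [ 2.89585722e-04 -5.35456665e-04]
 [-4.71809514e-05  5.53262034e-04]]
tN [ 0.5722 -0.2607  0.04  ]
tE [ 0.5248 -0.336   0.04  ]
tS [ 0.453  -0.2859  0.04  ]
tW [ 0.5035 -0.2151  0.04  ]
sE_ [ 0.4553 -0.2897  0.04  ]
sN [ 0.5032 -0.2157  0.04  ]
s3 [ 0.5891 -0.2616  0.04  ]
s4 [ 0.527  -0.3356  0.04  ]
slot ends top [ 0.54842841 -0.26768175  0.04      ] [ 0.51782745 -0.31466048  0.04      ]
spanner (array([ 0.49335099, -0.26504704,  0.0681131 ]), np.float64(0.0007347034530381222))
spanner ends top [ 0.50070144 -0.24798944  0.067     ] [ 0.48184834 -0.27817426  0.067     ]
handle top tip (array([ 0.53498515, -0.29013762,  0.16165571]), np.float64(0.001029337125032889)) [ 0.53524228 -0.29128127  0.16      ] [ 0.53391831 -0.28966643  0.16      ]
handle bot (array([ 0.53046204, -0.29004476,  0.08075933]), np.float64(0.0051426952307170775))
glass ends [ 0.52678837 -0.31182484  0.06      ] [ 0.55366847 -0.26851828  0.06      ]
```

```bash
cat >> h.py <<'E'
def down(yaw): return Ro.from_euler('xyz',[np.pi,0,np.radians(yaw)])
def plan(pos,R,n=3):
    sh,tu=delta(pos,R); k=max(1,np.abs(sh).max(),np.abs(tu).max())
    print("delta",(sh).round(3),(tu).round(3),"| part",(sh/k).round(3),(tu/k).round(3),"k",round(k,2), "mm",round(np.linalg.norm(sh)*150), "deg",round(np.linalg.norm(tu)*45,1))
E
python3 - <<'E'
from h import *
plan([.5765,.0035,.24],down(90))
E
```

```text
delta [-3.729 -3.237  0.056] [-1.000e-03  1.000e-03  1.697e+00] | part [-1.    -0.868  0.015] [-0.     0.     0.455] k 3.73 mm 741 deg 76.4
```

Emit:
{"method": "arm_command", "body": {"deltas": [[1, -0.3, -0.26, 0, 0, 0, 0], [1, -0.65, -0.57, 0, 0, 0, 0], [1, -1, -0.87, 0, 0, 0, 0]], "newtons": 40}}

```text
clock: 0.48
position: [0.2548, 0.455, 0.2481]
tool_rot: [-3.141, 0.0, 2.904]
force: [1.6, 0.9, -0.2]
grip_width: 0.0854
```

Emit:
{"method": "arm_command", "body": {"deltas": [[1, -0.35, -0.3, 0, 0, 0, 0], [1, -0.7, -0.6, 0, 0, 0, 0], [1, -1, -0.87, 0, 0, 0, 0]]}}

```text
clock: 0.85
position: [0.3634, 0.3021, 0.2483]
tool_rot: [3.142, 0.0, 2.904]
force: [1.4, 0.9, 0.2]
grip_width: 0.0852
```

Run:
```python
from h import *
s=telemetry.observe();print(s["clock"],s["position"],s["tool_rot"],s["qpos"])
plan([.5765,.0035,.20],down(90))
```

```text
0.85 [0.36340454 0.30213738 0.24829986] [3.14154952e+00 4.93346753e-05 2.90378049e+00] [-0.86221464  0.28006799  0.05261072  1.99036211 -0.01896638  0.87155678
  0.5335413 ]
delta [-1.85  -1.6    0.322] [0.    0.    1.697] | part [-1.    -0.865  0.174] [0.    0.    0.918] k 1.85 mm 370 deg 76.4
```

Emit:
{"method": "arm_command", "body": {"deltas": [[1, -0.33, -0.29, 0.05, 0, 0, 0.2], [1, -0.67, -0.58, 0.1, 0, 0, 0.42], [1, -0.95, -0.83, 0.15, 0, 0, 0.65], [1, -1, -0.865, 0.17, 0, 0, 0.88]]}}

```text
clock: 1.35
position: [0.4792, 0.1386, 0.2224]
tool_rot: [-3.141, 0.001, 2.201]
force: [-1.0, 0.3, -1.0]
grip_width: 0.0856
```

Run:
```python
from h import *
s=telemetry.observe();print(s["clock"],s["position"],s["tool_rot"],s["qpos"])
plan([.5765,.0035,.17],down(90))
```

```text
1.35 [0.47921914 0.13861638 0.22240321] [-3.14083808e+00  1.17515883e-03  2.20137365e+00] [-0.61827415  0.36766364  0.2784429   1.96510202 -0.13287862  0.826635
  0.36333018]
delta [-1.11  -0.007  0.351] [-0.     0.002  0.803] | part [-1.    -0.006  0.316] [-0.     0.002  0.724] k 1.11 mm 175 deg 36.1
```

Emit:
{"method": "arm_command", "body": {"deltas": [[1, -0.33, 0, 0.05, 0, 0, 0.2], [1, -0.67, 0, 0.1, 0, 0, 0.42], [1, -0.95, 0, 0.15, 0, 0, 0.65], [1, -1, -0.005, 0.17, 0, 0, 0.8], [1, -1, -0.005, 0.17, 0, 0, 0.8]]}}

```text
clock: 1.98
position: [0.5667, 0.0215, 0.1967]
tool_rot: [-3.14, 0.001, 1.584]
force: [0.1, 0.7, -0.6]
grip_width: 0.0858
```

Run:
```python
from h import *
s=telemetry.observe();print(s["clock"],s["position"],s["tool_rot"],s["qpos"])
plan([.5765,.0035,.17],down(90))
plan([.5765,.0035,.107],down(90))
for n in C:
  im=cams.grab_frame(n); cv2.imwrite(f"pics/{n}1.png",im)
  if n=="top": crop(im,200,120,120,110,5,"t1.png",[proj("top",[.5765,.0035,.106])])
```

```text
1.975 [0.56673897 0.02148046 0.1967119 ] [-3.14044491e+00  7.05275274e-04  1.58411624e+00] [-0.45037523  0.53104443  0.43504199  1.82255915 -0.2867893   0.85156904
  0.13624433]
delta [-0.121  0.064  0.178] [-0.002  0.001  0.017] | part [-0.121  0.064  0.178] [-0.002  0.001  0.017] k 1 mm 34 deg 0.8
delta [-0.12   0.064  0.598] [-0.002  0.001  0.017] | part [-0.12   0.064  0.598] [-0.002  0.001  0.017] k 1 mm 92 deg 0.8
```

View pics/scene1.png

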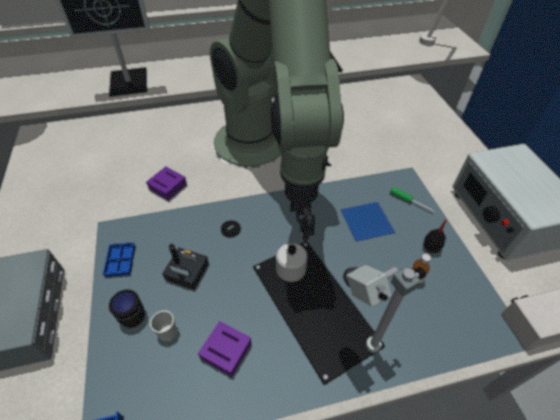

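The hand is above the cover and slightly off it. I'll align and then go down.

Emit:
{"method": "arm_command", "body": {"deltas": [[1, -0.12, 0.064, 0.1, 0, 0, 0.017], [1, -0.12, 0.064, 0.1, 0, 0, 0.017], [1, -0.12, 0.064, 0.3, 0, 0, 0.017], [1, -0.12, 0.064, 0.48, 0, 0, 0.017], [1, -0.12, 0.064, 0.58, 0, 0, 0.017], [1, -0.12, 0.064, 0.6, 0, 0, 0.017], [1, -0.12, 0.064, 0.6, 0, 0, 0.017]]}}

```text
clock: 2.95
position: [0.5771, 0.0043, 0.108]
tool_rot: [3.141, -0.0, 1.571]
force: [0.1, -0.6, 0.2]
grip_width: 0.0853
```

Run:
```python
from h import *
s=telemetry.observe();print(s["clock"],s["position"],s["force"])
im=cams.grab_frame("scene"); crop(im,250,200,90,80,8,"s2.png",[proj("scene",[.5765,.0035,.106])])
```

```text
2.95 [0.57707065 0.004261   0.10798795] [ 0.10381413 -0.60179163  0.158637  ]
```

View pics/s2.png

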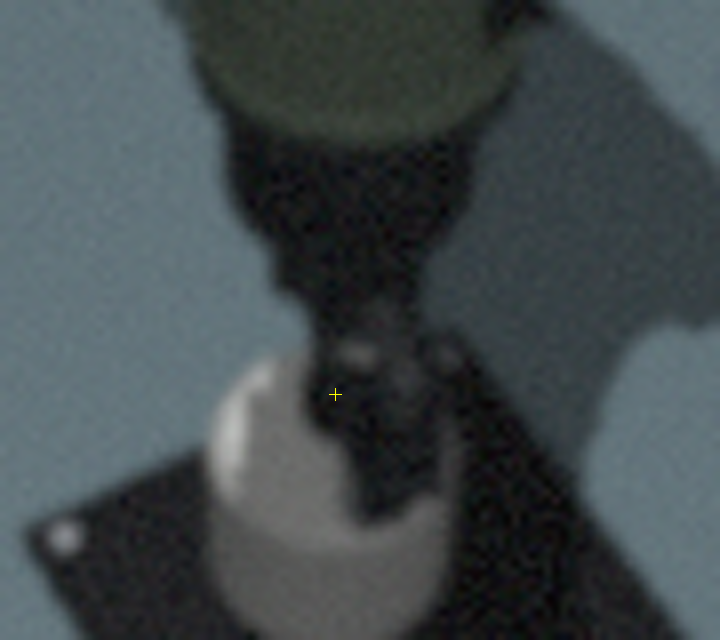

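Emit:
{"method": "arm_command", "body": {"deltas": [[0, 0, 0, 0, 0, 0, 0], [-0.5, 0, 0, 0, 0, 0, 0], [-1, 0, 0, 0, 0, 0, 0], [-1, 0, 0, 0, 0, 0, 0], [-1, 0, 0, 0, 0, 0, 0], [-1, 0, 0, 0, 0, 0, 0]], "newtons": 40}}

```text
clock: 3.75
position: [0.577, 0.0041, 0.1075]
tool_rot: [3.141, -0.0, 1.571]
force: [0.7, 0.6, 4.4]
grip_width: 0.0222
```

Emit:
{"method": "arm_command", "body": {"deltas": [[-1, 0, 0, -0.05, 0, 0, 0], [-1, 0, 0, -0.15, 0, 0, 0], [-1, 0, 0, -0.25, 0, 0, 0], [-1, 0, 0, -0.36, 0, 0, 0], [-1, 0, 0, -0.48, 0, 0, 0], [-1, 0, 0, -0.58, 0, 0, 0], [-1, 0, 0, -0.62, 0, 0, 0], [-1, 0, 0, -0.62, 0, 0, 0]]}}

```text
clock: 4.75
position: [0.5768, 0.0042, 0.2005]
tool_rot: [3.141, -0.0, 1.571]
force: [-0.0, -1.0, -2.0]
grip_width: 0.0224
```

Run:
```python
from h import *
s=telemetry.observe();print(s["clock"],s["position"],s["force"],s["grip_width"],s["tool_rot"])
im=cams.grab_frame("scene"); crop(im,230,180,130,120,6,"s3.png")
print(plane("top",173.5,228,.004))
hs=cv2.cvtColor(cv2.imread("pics/scene0.png"),cv2.COLOR_BGR2HSV)
m=cv2.inRange(hs,(105,120,60),(118,255,255));m[:,:330]=0;m[:,400:]=0
c=max(cv2.findContours(m,0,2)[0],key=cv2.contourArea);a=cv2.approxPolyDP(c,4,True)[:,0];M=cv2.moments(m,True)
P=[plane("scene",*p,.004)[:2] for p in a];print(a.tolist(),np.round(P,4),np.mean(P,0),plane("scene",M['m10']/M['m00'],M['m01']/M['m00'],.004))
hs=cv2.cvtColor(cv2.imread("pics/top0.png"),cv2.COLOR_BGR2HSV)
m=cv2.inRange(hs,(105,120,60),(118,255,255));m[:,:140]=0;m[:,210:]=0;M=cv2.moments(m,True);print(plane("top",M['m10']/M['m00'],M['m01']/M['m00'],.004))
```

```text
4.75 [0.57683038 0.00417125 0.20050301] [-0.01410683 -1.03077629 -2.02859762] 0.02243463167768106 [ 3.14129799e+00 -1.03217005e-04  1.57112295e+00]
[0.45871934 0.27909189 0.004     ]
[[377, 202], [341, 209], [356, 240], [394, 231]] [[0.3987 0.3405]
 [0.3996 0.2169]
 [0.5246 0.2194]
 [0.5202 0.3442]] [0.46080152 0.28028107] [0.46481904 0.27865296 0.004     ]
[0.45849601 0.27931286 0.004     ]
```

View pics/s3.png

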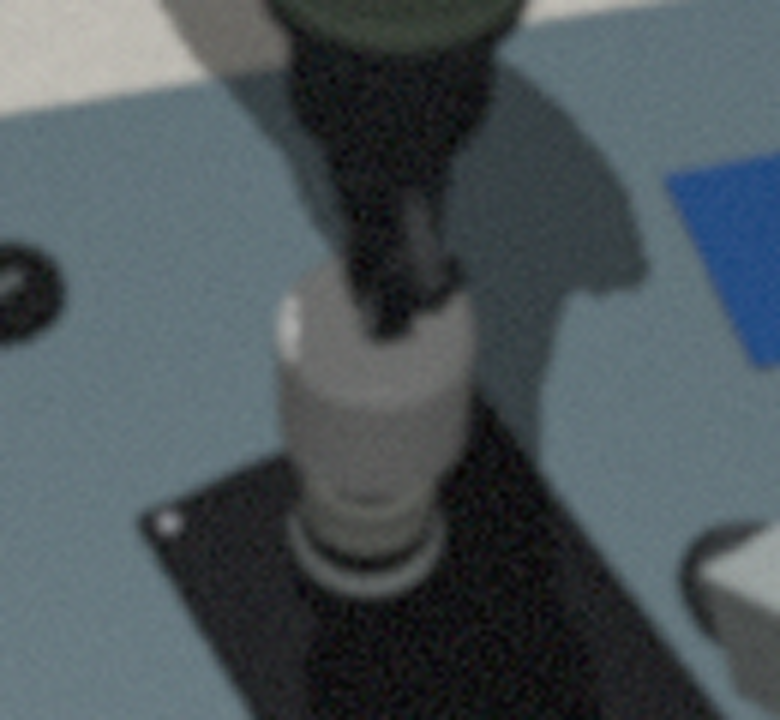

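Emit:
{"method": "arm_command", "body": {"deltas": [[-1, 0.1, -0.04, 0, 0, 0, 0], [-1, 0.28, -0.12, 0, 0, 0, 0], [-1, 0.48, -0.21, 0, 0, 0, 0], [-1, 0.7, -0.3, 0, 0, 0, 0], [-1, 0.92, -0.39, 0, 0, 0, 0]]}}

```text
clock: 5.42
position: [0.517, 0.1439, 0.1999]
tool_rot: [-3.141, 0.0, 1.572]
force: [1.6, -0.0, -1.6]
grip_width: 0.0226
```

Emit:
{"method": "arm_command", "body": {"deltas": [[-1, 0.22, -0.1, 0, 0, 0, 0], [-1, 0.44, -0.19, 0, 0, 0, 0], [-1, 0.64, -0.27, 0, 0, 0, 0], [-1, 0.8, -0.34, 0, 0, 0, 0], [-1, 0.89, -0.38, 0, 0, 0, 0], [-1, 0.915, -0.39, 0, 0, 0, 0], [-1, 0.915, -0.39, 0, 0, 0, 0]]}}

```text
clock: 6.3
position: [0.4599, 0.2788, 0.2002]
tool_rot: [-3.142, 0.0, 1.57]
force: [-0.2, -0.1, -1.4]
grip_width: 0.0223
```

Run:
```python
from h import *
s=telemetry.observe();print(s["clock"],s["position"],s["force"],s["grip_width"],s["tool_rot"])
plan([.46,.2795,.0995],down(90))
im=cams.grab_frame("scene"); crop(im,250,150,170,130,4.5,"s4.png")
im=cams.grab_frame("top"); cv2.imwrite("pics/t4.png",im)
t=im
```

```text
6.3 [0.45988285 0.2787974  0.20022512] [-0.24857797 -0.12675784 -1.40969869] 0.02233491165577645 [-3.14156865e+00  3.52003870e-04  1.57049927e+00]
delta [0.005 0.001 0.672] [-0.  0. -0.] | part [0.005 0.001 0.672] [-0.  0. -0.] k 1 mm 101 deg 0.0
```

View pics/s4.png

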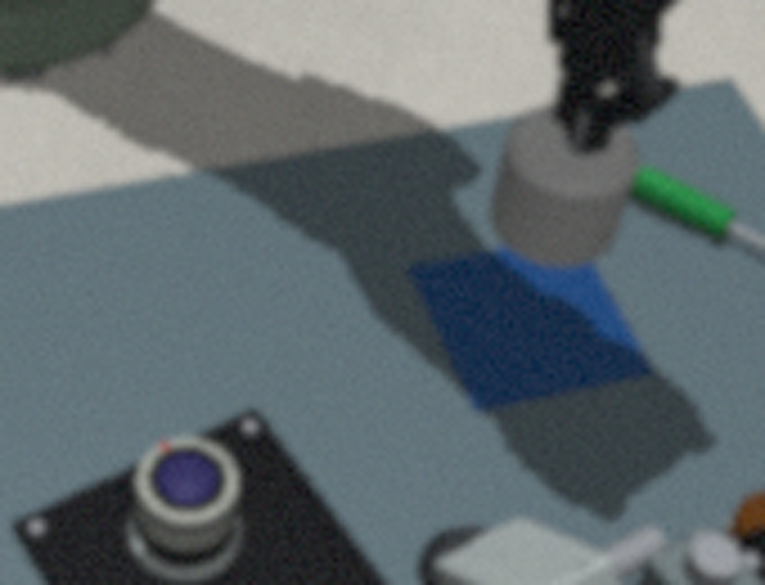

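View pics/t4.png

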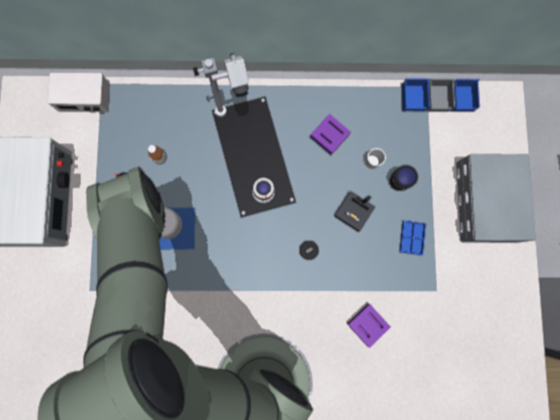

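The lens is uncovered at top (263,190), and its red tick faces the robot side. Now I'll lower the cover.

Emit:
{"method": "arm_command", "body": {"deltas": [[-1, 0.005, 0, 0.1, 0, 0, 0], [-1, 0.005, 0, 0.25, 0, 0, 0], [-1, 0.005, 0, 0.4, 0, 0, 0], [-1, 0.005, 0, 0.52, 0, 0, 0], [-1, 0.005, 0, 0.6, 0, 0, 0], [-1, 0.005, 0, 0.635, 0, 0, 0], [-1, 0.005, 0, 0.645, 0, 0, 0], [-1, 0.005, 0, 0.65, 0, 0, 0]]}}

```text
clock: 7.4
position: [0.46, 0.2802, 0.1031]
tool_rot: [3.141, -0.0, 1.571]
force: [0.0, -0.6, -0.7]
grip_width: 0.0224
```

Emit:
{"method": "arm_command", "body": {"deltas": [[-1, 0, 0, 0.006, 0, 0, 0], [-1, 0, 0, 0.012, 0, 0, 0], [-1, 0, 0, 0.017, 0, 0, 0], [-1, 0, 0, 0.017, 0, 0, 0]]}}

```text
clock: 7.9
position: [0.4597, 0.28, 0.1002]
tool_rot: [-3.142, 0.0, 1.571]
force: [-0.7, 0.1, -0.9]
grip_width: 0.0222
```

Emit:
{"method": "arm_command", "body": {"deltas": [[-1, 0, 0, 0.004, 0, 0, 0], [-1, 0, 0, 0.008, 0, 0, 0], [-1, 0, 0, 0.008, 0, 0, 0]]}}

```text
clock: 8.28
position: [0.4601, 0.2801, 0.0994]
tool_rot: [3.141, -0.0, 1.571]
force: [0.8, -1.4, 5.4]
grip_width: 0.0221
```

Emit:
{"method": "arm_command", "body": {"deltas": [[-0.3, 0, 0, 0, 0, 0, 0], [0, 0, 0, 0, 0, 0, 0], [0.4, 0, 0, 0, 0, 0, 0], [0.4, 0, 0, 0, 0, 0, 0]]}}

```text
clock: 8.78
position: [0.4597, 0.28, 0.099]
tool_rot: [-3.142, 0.0, 1.571]
force: [0.2, -0.8, 0.2]
grip_width: 0.0596
```

Emit:
{"method": "arm_command", "body": {"deltas": [[0.6, 0, 0, -0.1, 0, 0, 0], [0.6, 0, 0, -0.3, 0, 0, 0], [0.6, 0, 0, -0.6, 0, 0, 0], [0.6, 0, 0, -0.9, 0, 0, 0]]}}

```text
clock: 9.28
position: [0.4597, 0.2798, 0.2364]
tool_rot: [3.141, -0.0, 1.571]
force: [0.4, 0.9, -1.0]
grip_width: 0.0682
```

Run:
```python
from h import *
s=telemetry.observe();print(s["clock"],s["position"],s["force"],s["grip_width"],s["qpos"])
im=cams.grab_frame("scene"); crop(im,250,150,170,130,4.5,"s5.png")
cv2.imwrite("pics/scene5.png",im)
```

```text
9.275 [0.45968816 0.27978341 0.23639486] [ 0.41823923  0.85485807 -1.00075788] 0.06818111870478129 [-1.00297916  0.43447874  0.4683536   1.86117708 -0.24448456  0.90219603
 -0.4196218 ]
```

View pics/s5.png

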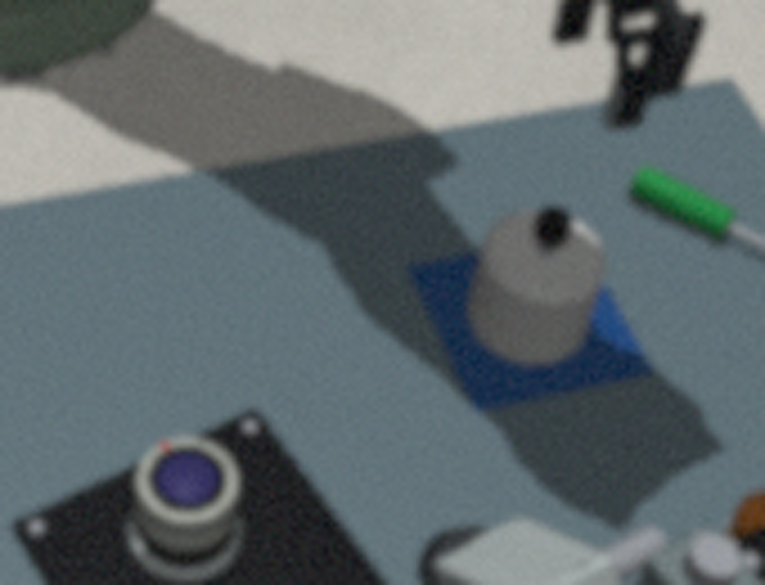

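The cover stands upright on the pad. Next I'll refine the lens axis and the mirror handle from the existing pictures.

Run:
```python
from h import *
t=cv2.imread("pics/t4.png");s=cv2.imread("pics/scene5.png")
crop(t,240,165,50,50,12,"t_lens.png");crop(s,265,235,50,50,12,"s_lens.png")
for n,im,(x,y,w,h) in(("top",t,(245,170,36,38)),("scene",s,(272,242,40,40))):
    hs=cv2.cvtColor(im,cv2.COLOR_BGR2HSV)[y:y+h,x:x+w]
    m=cv2.inRange(hs,(115,60,40),(150,255,255)); M=cv2.moments(m,True); p=(x+M['m10']/M['m00'],y+M['m01']/M['m00']); print(n,p,M['m00'],[plane(n,*p,z)[:2].round(4) for z in(.07,.074,.078)])
```

```text
top (263.024, 187.544) 125.0 [array([0.575 , 0.0038]), array([0.5742, 0.0039]), array([0.5734, 0.0039])]
scene (291.17424242424244, 256.0681818181818) 132.0 [array([0.5756, 0.0041]), array([0.5781, 0.0034]), array([0.5806, 0.0026])]
```

View pics/t_lens.png

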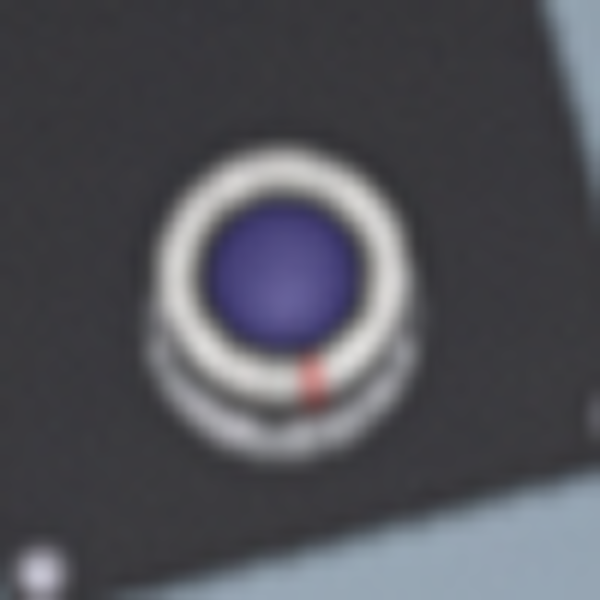

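View pics/s_lens.png

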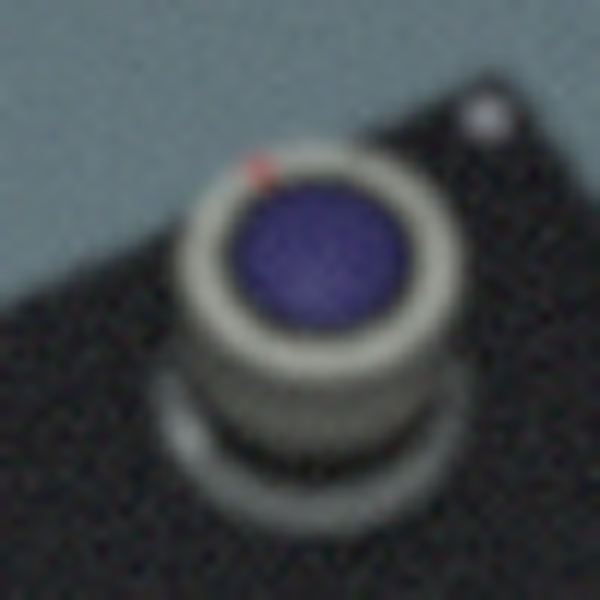

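```bash
cat > kin.py <<'E'
from h import *
import itertools
from scipy.optimize import least_squares
D=[([-1.40317651,.52200595,-.03632322,1.60000662,.02119725,1.02112719,-.11280157],[.14720027,.60708041,.2477313],[-3.14043352,8.4e-5,2.90375625]),
([-.86221464,.28006799,.05261072,1.99036211,-.01896638,.87155678,.5335413],[.36340454,.30213738,.24829986],[3.1415,4.9e-5,2.90378]),
([-.61827415,.36766364,.2784429,1.96510202,-.13287862,.826635,.36333018],[.47921914,.13861638,.22240321],[-3.14083808,.001175,2.20137365]),
([-.45037523,.53104443,.43504199,1.82255915,-.2867893,.85156904,.13624433],[.56673897,.02148046,.1967119],[-3.14044491,.000705,1.58411624]),
([-1.00297916,.43447874,.4683536,1.86117708,-.24448456,.90219603,-.4196218],[.45968816,.27978341,.23639486],[3.1413,-1e-4,1.5711])]
def chain(q,sg,psi,ph):
    Rs=[];R=Ro.from_euler('z',psi);i=0
    for j in range(7):
        R=R*(Ro.from_euler('z',sg[j]*q[j]) if j%2==0 else Ro.from_euler('y',sg[j]*q[j])); Rs.append(R)
    Rs[-1]=R*Ro.from_euler('z',ph); return Rs
if __name__=="__main__":
    best=[]
    for sg in itertools.product((1,-1),repeat=7):
        if sg[1]<0: continue
        f=lambda p:np.concatenate([(chain(q,sg,*p)[-1].inv()*Ro.from_euler('xyz',r)).as_rotvec() for q,_,r in D])
        r=min((least_squares(f,[a,b]) for a in(0,2,-2) for b in (0,2,-2)),key=lambda r:r.cost); best.append((r.cost,sg,r.x))
    best.sort(key=lambda b:b[0])
    for b in best[:3]: print(b)
    c,sg,x=best[0]
    # positions: base z offset + along-z of frames 2,4,6(7) + x offsets in frames 2,4
    A=[];B=[]
    for q,p,_ in D:
        Rs=chain(q,sg,*x); A.append(np.column_stack([[0,0,1],Rs[2].apply([0,0,1]),Rs[4].apply([0,0,1]),Rs[6].apply([0,0,1])]));B.append(p)
    A=np.vstack(A);B=np.hstack(B);L,res,rk,sv=np.linalg.lstsq(A,B,rcond=None);print(L,(A@L-B).round(4))
E
python3 kin.py
```

```text
(np.float64(1.1664109981167395e-07), (-1, 1, -1, 1, -1, 1, -1), array([-7.87351476e-05,  1.57061116e+00]))
(np.float64(0.24581517996382368), (-1, 1, -1, 1, 1, 1, -1), array([-0.77413941,  0.97032234]))
(np.float64(0.5104349277782148), (-1, 1, 1, 1, -1, 1, -1), array([ 2.07127657, -2.20682942]))
[8.25804211 0.36706682 0.51510456 8.03851974] [-0.0634 -0.0003  0.0204 -0.022   0.0578 -0.0075 -0.0055  0.0262 -0.0094
 -0.0243  0.0058 -0.0004 -0.0045  0.0161 -0.0031]
```

Run:
```python
from kin import *
sg=(-1,1,-1,1,-1,1,-1);x=(0,np.pi/2)
cand={"0x":(0,0),"0y":(0,1),"1y":(1,1),"1x":(1,0),"2x":(2,0),"2y":(2,1),"4x":(4,0),"4y":(4,1),"5x":(5,0),"5y":(5,1)}
B=np.hstack([p for _,p,_ in D])
def cols(keys):
    A=[]
    for q,p,_ in D:
        Rs=chain(q,sg,*x); e=np.eye(3)
        A.append(np.column_stack([[0,0,1],Rs[2].apply([0,0,1]),Rs[4].apply([0,0,1])]+[Rs[cand[k][0]].apply(e[cand[k][1]]) for k in keys]))
    return np.vstack(A)
for r in (1,2,3):
    o=[]
    for ks in itertools.combinations(cand,r):
        A=cols(ks);L=np.linalg.lstsq(A,B,rcond=None)[0];o.append((np.abs(A@L-B).max(),ks,L.round(4)))
    o.sort(key=lambda a:a[0])
    for a in o[:4]: print(a)
```

```text
(np.float64(0.006087485521016456), ('2y',), array([ 0.0037,  0.5355,  0.4233, -0.0588]))
(np.float64(0.010160211089839444), ('0y',), array([ 0.0321,  0.5092,  0.4212, -0.0573]))
(np.float64(0.010160211089839444), ('1y',), array([ 0.0321,  0.5092,  0.4212, -0.0573]))
(np.float64(0.012426552114505052), ('4y',), array([ 0.0043,  0.5429,  0.4257, -0.0587]))
(np.float64(0.0002795989037500113), ('0y', '2y'), array([ 0.0105,  0.5287,  0.4209, -0.0216, -0.0376]))
(np.float64(0.0002795989037502611), ('1y', '2y'), array([ 0.0105,  0.5287,  0.4209, -0.0216, -0.0376]))
(np.float64(0.004123291296425857), ('2y', '4x'), array([-0.0395,  0.5385,  0.3971, -0.0591, -0.031 ]))
(np.float64(0.004396788512908312), ('1y', '4y'), array([ 0.0135,  0.5291,  0.4203, -0.0333, -0.0262]))
(np.float64(0.0002697316976670028), ('0y', '2y', '4x'), array([ 1.110e-02,  5.286e-01,  4.213e-01, -2.170e-02, -3.750e-02,
        4.000e-04]))
(np.float64(0.00026973169766708605), ('1y', '2y', '4x'), array([ 1.110e-02,  5.286e-01,  4.213e-01, -2.170e-02, -3.750e-02,
        4.000e-04]))
(np.float64(0.00027628894125061865), ('0y', '2y', '5y'), array([ 1.050e-02,  5.287e-01,  4.209e-01, -2.160e-02, -3.720e-02,
       -3.000e-04]))
(np.float64(0.0002762889412506464), ('1y', '2y', '5y'), array([ 1.050e-02,  5.287e-01,  4.209e-01, -2.160e-02, -3.720e-02,
       -3.000e-04]))
```

```bash
cat > ik.py <<'E'
from kin import *
sg=(-1,1,-1,1,-1,1,-1)
lo=np.array([-2.91,-.3,-1.5,.17,-1.26,.16,-2.52]);hi=np.array([2.91,2.13,1.42,2.43,4.41,1.93,2.52])
def fk(q,L3):
    Rs=chain(q,sg,0,np.pi/2);z=np.array([0,0,1.]);y=np.array([0,1.,0])
    p=np.array([0,0,.0105+L3])+Rs[0].apply(-.0216*y)+Rs[2].apply(.5287*z-.0376*y)+Rs[4].apply(.4209*z)+Rs[6].apply(L3*z)
    return p,Rs[6]
def ik(pos,R,L3,q0):
    best=None;rng=np.random.default_rng(0)
    def f(q):
        p,r=fk(q,L3); return np.r_[(p-pos)*10,(r.inv()*R).as_rotvec()*3,(q-q0)*.003]
    for i in range(6):
        s=np.clip(q0+(rng.normal(0,.4,7) if i else 0),lo+.02,hi-.02)
        r=least_squares(f,s,bounds=(lo+.03,hi-.03))
        if best is None or r.cost<best.cost: best=r
    p,rr=fk(best.x,L3); return best.x,np.linalg.norm(p-pos),np.degrees((rr.inv()*R).magnitude())
O=np.array([.5755,.0033,0]);YAW=np.radians(15.8);RS=Ro.from_euler('z',YAW)
E
python3 - <<'E'
from ik import *
t=np.radians(21)
q0=np.array([-.2,.4,.3,2.0,-.2,.9,-1.2])
mz=np.array([-np.sin(t),0,np.cos(t)]);face=np.array([-.09,0,.048]);n=np.array([np.cos(t),0,np.sin(t)])
for back in(.115,):
  g=O+RS.apply(face-.003*n+mz*(back-.025)); print("grip pt",g)
  for L3 in(.28,.33,.38):
    for tilt in(21,10,0,-10):
     for yy in(15.8,195.8):
      a=np.radians(tilt); zt=RS.apply([np.sin(a),0,-np.cos(a)])
      # tool x = +-(stand) , z = zt
      yt=np.cross(zt,RS.apply([np.cos(a),0,np.sin(a)])); xt=np.cross(yt,zt); 
      if yy>100: xt=-xt;yt=-yt
      R=Ro.from_matrix(np.column_stack([xt,yt,zt]))
      pos=g+zt*.002
      q,e,d=ik(pos,R,L3,q0); print(L3,tilt,yy,q.round(2),round(e*1000,1),round(d,2))
E
```

```text
grip pt [ 0.45517093 -0.0307497   0.13094713]Traceback (most recent call last):
  File "<stdin>", line 16, in <module>
  File "ik.py", line 14, in ik
    r=least_squares(f,s,bounds=(lo+.03,hi-.03))
    return func(*args, **kwargs)
    raise ValueError("Initial guess is outside of provided bounds")
ValueError: Initial guess is outside of provided bounds
```

```bash
sed -i 's/lo+.02,hi-.02/lo+.04,hi-.04/' ik.py
cat > fin.py <<'E'
from ik import *
t=np.radians(21)
q0=np.array([-.2,.4,.3,2.0,-.2,.9,-1.2])
mz=np.array([-np.sin(t),0,np.cos(t)]);face=np.array([-.09,0,.048]);n=np.array([np.cos(t),0,np.sin(t)])
g=O+RS.apply(face-.003*n+mz*.09)
def Rt(tilt,rs,flip=False):
    a=np.radians(tilt); zt=rs.apply([np.sin(a),0,-np.cos(a)]); xt=rs.apply([np.cos(a),0,np.sin(a)])
    if flip: xt=-xt
    return Ro.from_matrix(np.column_stack([xt,np.cross(zt,xt),zt])),zt
E
python3 - <<'E'
from fin import *
for L3 in(.28,.33,.38):
    for tilt in(21,10,0,-10):
     for fl in(0,1):
      R,zt=Rt(tilt,RS,fl)
      q,e,d=ik(g+zt*.002,R,L3,q0); print(L3,tilt,fl,q.round(2),round(e*1000,1),round(d,2))
E
```

```text
0.28 21 0 [ 0.53  0.44 -0.65  2.34  1.16  0.19 -2.45] 0.0 0.0
0.28 21 1 [ 0.53  0.44 -0.65  2.34  1.16  0.19  0.7 ] 0.0 0.0
0.28 10 0 [-0.13  0.41  0.11  2.25 -0.28  0.33 -1.07] 0.0 0.0
0.28 10 1 [ 0.49  0.47 -0.66  2.22  0.62  0.44  1.21] 0.0 0.0
0.28 0 0 [-0.24  0.46  0.23  2.14 -0.2   0.55 -1.16] 0.0 0.0
0.28 0 1 [ 0.4   0.5  -0.59  2.11  0.46  0.65  1.34] 0.0 0.0
0.28 -10 0 [-0.29  0.53  0.28  2.04 -0.14  0.77 -1.22] 0.0 0.0
0.28 -10 1 [ 0.31  0.56 -0.53  2.    0.38  0.86  1.4 ] 0.0 0.0
0.33 21 0 [ 0.58  0.44 -0.69  2.37  1.22  0.19 -2.49] 1.3 0.4
0.33 21 1 [ 0.58  0.44 -0.69  2.38  1.31  0.19  0.56] 0.0 0.0
0.33 10 0 [-0.12  0.4   0.11  2.27 -0.28  0.31 -1.06] 0.0 0.0
0.33 10 1 [ 0.5   0.46 -0.66  2.24  0.62  0.42  1.2 ] 0.0 0.0
0.33 0 0 [-0.24  0.46  0.23  2.14 -0.2   0.55 -1.16] 0.0 0.0
0.33 0 1 [ 0.4   0.5  -0.59  2.11  0.46  0.65  1.34] 0.0 0.0
0.33 -10 0 [-0.29  0.54  0.27  2.02 -0.14  0.78 -1.23] 0.0 0.0
0.33 -10 1 [ 0.31  0.57 -0.52  1.98  0.38  0.87  1.39] 0.0 0.0
0.38 21 0 [ 0.63  0.44 -0.73  2.4   1.24  0.19 -2.49] 2.9 0.95
0.38 21 1 [ 1.04  0.73 -1.33  2.4   1.47  0.63  0.47] 0.0 0.01
0.38 10 0 [-0.11  0.39  0.1   2.29 -0.28  0.3  -1.06] 0.0 0.0
0.38 10 1 [ 0.51  0.45 -0.66  2.26  0.63  0.41  1.2 ] 0.0 0.0
0.38 0 0 [-0.24  0.46  0.23  2.14 -0.2   0.55 -1.16] 0.0 0.0
0.38 0 1 [ 0.4   0.5  -0.59  2.11  0.46  0.65  1.34] 0.0 0.0
0.38 -10 0 [-0.29  0.56  0.27  1.99 -0.15  0.78 -1.23] 0.0 0.0
0.38 -10 1 [ 0.3   0.58 -0.52  1.96  0.39  0.88  1.39] 0.0 0.0
```

Run:
```python
from fin import *
M=np.array([.5345,-.290,.127]);RM=Ro.from_euler('z',np.radians(-32))
for L3 in(.28,.38):
  for tilt in (-21,):
    R,zt=Rt(tilt,RM); q,e,d=ik(M+zt*.002,R,L3,q0); print(zt,q.round(2),e,d)
    q,e,d=ik(M+zt*.002+[0,0,.1],R,L3,q0); print(q.round(2),e,d)
for nm,p in dict(cup=(375,157),spare=(403,177)).items(): print(nm,plane("top",*p,.06))
R,zt=Rt(-21,RM)
print(M+zt*.002)
s=telemetry.observe();print(s["position"],R.as_euler('xyz'))
# waypoint A: move with tool down, yaw turned: 
plan([.45,.0,.25],down(-32)); plan(M+zt*.002-zt*.1,R)
```

```text
[-0.30391326  0.18990608 -0.93358043] [ 0.18  0.86  0.42  1.48 -0.34  1.26 -1.43] 2.937960380675147e-07 6.905964573173674e-05
[ 0.16  0.75  0.46  1.41 -0.31  1.43 -1.46] 3.428760639119696e-07 7.889429970403452e-05
[-0.30391326  0.18990608 -0.93358043] [ 0.21  0.91  0.41  1.36 -0.34  1.31 -1.45] 3.6892695915258186e-07 0.00010506295742027871
[ 0.19  0.81  0.45  1.3  -0.31  1.48 -1.47] 4.242644586603855e-07 0.00011561677496544678
cup [ 0.67449892 -0.33785415  0.06      ]
spare [ 0.61277075 -0.42164033  0.06      ]
[ 0.53389217 -0.28962019  0.12513284]
[0.46158236 0.28043957 0.24162254] [ 3.14159265  0.36651914 -0.55850536]
delta [-1.869 -0.075 -0.064] [-2.00e-03 -1.00e-02  2.71e+00] | part [-0.69  -0.028 -0.024] [-0.001 -0.004  1.   ] k 2.71 mm 281 deg 121.9
delta [-3.927  0.688  0.141] [ 0.494 -0.285  2.675] | part [-1.     0.175  0.036] [ 0.126 -0.073  0.681] k 3.93 mm 598 deg 123.1
```

Emit:
{"method": "arm_command", "body": {"deltas": [[1, -0.3, 0, 0, 0, 0, 0.22], [1, -0.6, 0, 0, 0, 0, 0.45], [1, -0.85, 0, 0, 0, 0, 0.68], [1, -1, 0, 0, 0, 0, 0.9]]}}

```text
clock: 9.82
position: [0.4597, 0.1282, 0.2351]
tool_rot: [-3.141, -0.001, 0.856]
force: [1.2, 1.0, -0.3]
grip_width: 0.0856
```

```bash
cat > pl.py <<'E'
from fin import *
M=np.array([.5345,-.290,.127]);RM=Ro.from_euler('z',np.radians(-32))
R,zt=Rt(-21,RM)
s=telemetry.observe();print(s["clock"],s["position"],s["qpos"].round(3))
plan(M+zt*.002-zt*.11,R); plan([.48,-.1,.25],down(-10))
plan(M+zt*.002,R)
E
python3 pl.py
```

```text
9.825 [0.45967297 0.12823265 0.23507217] [-0.932  0.375  0.692  2.017 -0.316  0.854 -0.778]
delta [-1.74   2.458  0.046] [ 0.329 -0.387  1.78 ] | part [-0.708  1.     0.019] [ 0.134 -0.157  0.724] k 2.46 mm 452 deg 83.3
delta [-1.061  1.099 -0.101] [-1.000e-03 -1.000e-03  1.313e+00] | part [-0.808  0.837 -0.077] [-0.001 -0.001  1.   ] k 1.31 mm 230 deg 59.1
delta [-1.781  2.199  0.73 ] [ 0.329 -0.387  1.78 ] | part [-0.81   1.     0.332] [ 0.149 -0.176  0.81 ] k 2.2 mm 438 deg 83.3
```

Emit:
{"method": "arm_command", "body": {"deltas": [[1, -0.25, 0.3, -0.02, 0, 0, 0.23], [1, -0.5, 0.6, -0.04, 0, 0, 0.45], [1, -0.7, 0.85, -0.06, 0, 0, 0.68], [1, -0.8, 1, -0.07, 0, 0, 0.9]]}}

```text
clock: 10.32
position: [0.4959, -0.061, 0.2458]
tool_rot: [-3.141, -0.001, 0.149]
force: [-0.2, 0.8, -1.1]
grip_width: 0.0854
```

```bash
python3 pl.py
```

```text
10.325 [ 0.49593506 -0.06104894  0.24576065] [-0.647  0.46   0.888  1.957 -0.445  0.93  -0.957]
delta [0.224 1.715 0.119] [ 0.164 -0.448  0.891] | part [0.13  1.    0.069] [ 0.096 -0.261  0.519] k 1.72 mm 260 deg 45.5
delta [-0.144  0.241 -0.029] [-0.001 -0.002  0.412] | part [-0.144  0.241 -0.029] [-0.001 -0.002  0.412] k 1 mm 42 deg 18.5
delta [0.023 1.545 0.804] [ 0.164 -0.448  0.891] | part [0.015 1.    0.52 ] [ 0.106 -0.29   0.577] k 1.54 mm 261 deg 45.5
```

Emit:
{"method": "arm_command", "body": {"deltas": [[1, 0.04, 0.3, 0, 0.03, -0.08, 0.16], [1, 0.08, 0.6, 0, 0.06, -0.16, 0.32], [1, 0.11, 0.85, 0, 0.09, -0.23, 0.46], [1, 0.13, 1, 0, 0.1, -0.27, 0.55]]}}

```text
clock: 10.82
position: [0.5387, -0.2058, 0.2452]
tool_rot: [-3.111, 0.224, -0.278]
force: [-0.9, 1.4, 0.3]
grip_width: 0.0852
```

```bash
python3 pl.py
```

```text
10.825 [ 0.53866735 -0.20576262  0.24518712] [-0.249  0.748  0.903  1.582 -0.545  1.337 -1.077]
delta [0.392 0.62  0.011] [ 0.065 -0.176  0.345] | part [0.392 0.62  0.011] [ 0.065 -0.176  0.345] k 1 mm 110 deg 17.7
delta [-0.562 -0.568  0.112] [-0.053  0.282 -0.135] | part [-0.562 -0.568  0.112] [-0.053  0.282 -0.135] k 1 mm 121 deg 14.3
delta [0.297 0.569 0.736] [ 0.065 -0.176  0.345] | part [0.297 0.569 0.736] [ 0.065 -0.176  0.345] k 1 mm 147 deg 17.7
```

Emit:
{"method": "arm_command", "body": {"deltas": [[1, 0.13, 0.2, 0, 0.02, -0.06, 0.12], [1, 0.26, 0.42, 0, 0.04, -0.12, 0.24], [1, 0.36, 0.57, 0, 0.06, -0.16, 0.32], [1, 0.392, 0.62, 0.01, 0.065, -0.176, 0.345], [1, 0.392, 0.62, 0.01, 0.065, -0.176, 0.345], [1, 0.392, 0.62, 0.01, 0.065, -0.176, 0.345]]}}

```text
clock: 11.58
position: [0.5682, -0.3072, 0.228]
tool_rot: [-3.14, 0.365, -0.552]
force: [-0.1, 1.5, -0.3]
grip_width: 0.0852
```

```bash
python3 pl.py
python3 - <<'E'
from kin import *
from ik import *
s=telemetry.observe()
for L3 in (.28,.33,.38): print(L3,fk(s["qpos"],L3)[0]-s["position"])
im=cams.grab_frame("scene");crop(im,130,180,130,110,6,"s6.png",[proj("scene",[.5345,-.29,z]) for z in(.127,.162)])
im=cams.grab_frame("top");crop(im,310,150,110,90,7,"t6.png",[proj("top",[.5345,-.29,z]) for z in(.127,.162)])
E
```

```text
11.575 [ 0.56818869 -0.30723445  0.22798823] [ 0.014  0.958  0.893  1.255 -0.612  1.6   -1.234]
delta [ 0.006  0.022 -0.001] [ 0.001 -0.002  0.008] | part [ 0.006  0.022 -0.001] [ 0.001 -0.002  0.008] k 1 mm 3 deg 0.4
delta [-1.196 -0.868  0.301] [-0.09   0.459 -0.475] | part [-1.    -0.726  0.252] [-0.075  0.383 -0.397] k 1.2 mm 226 deg 30.0
delta [0.005 0.021 0.732] [ 0.001 -0.002  0.008] | part [0.005 0.021 0.732] [ 0.001 -0.002  0.008] k 1 mm 110 deg 0.4
0.28 [ 0.00883589 -0.00608886 -0.00158262]
0.33 [-0.00631963  0.00332831  0.00170949]
0.38 [-0.02147516  0.01274548  0.0050016 ]
```

View pics/s6.png

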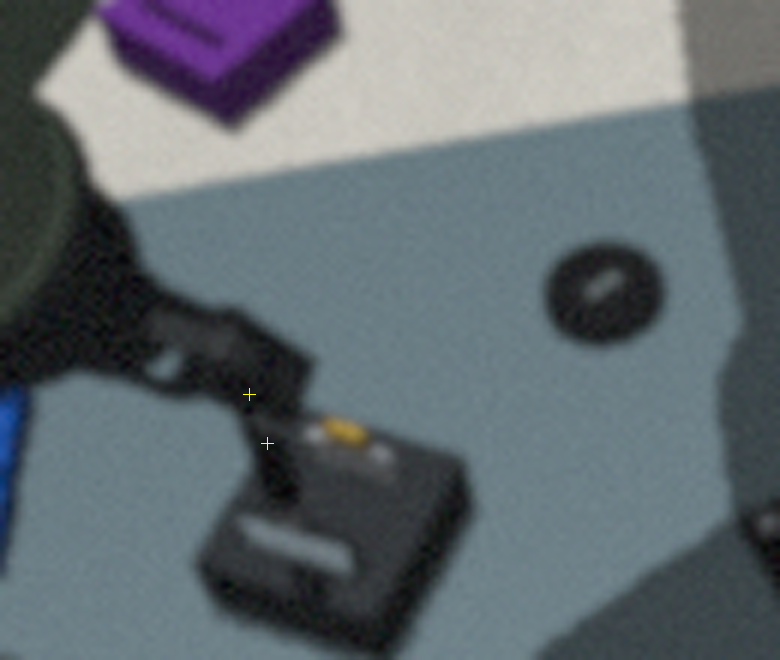

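View pics/t6.png

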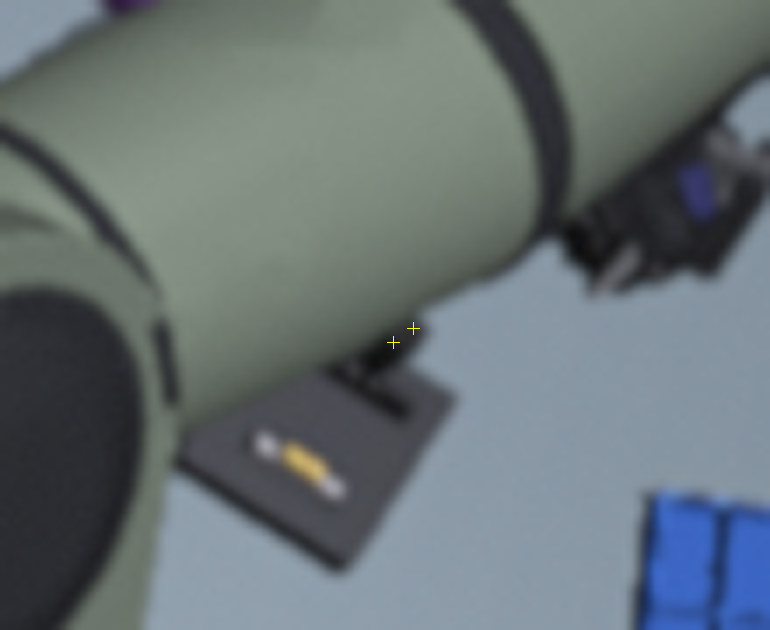

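The handle marks sit on the handle, whose tip is at top (413,328) in the crop, and the fingers straddle it. I'll move in along the tool axis and close.

Emit:
{"method": "arm_command", "body": {"deltas": [[1, 0.005, 0.021, 0.1, 0, 0, 0.008], [1, 0.005, 0.021, 0.25, 0, 0, 0.008], [1, 0.005, 0.021, 0.4, 0, 0, 0.008], [1, 0.005, 0.021, 0.55, 0, 0, 0.008], [1, 0.005, 0.021, 0.67, 0, 0, 0.008], [1, 0.005, 0.021, 0.73, 0, 0, 0.008], [1, 0.005, 0.021, 0.73, 0, 0, 0.008]]}}

```text
clock: 12.55
position: [0.5335, -0.2906, 0.1245]
tool_rot: [3.14, 0.366, -0.56]
force: [-0.1, -0.1, 0.6]
grip_width: 0.0853
```

```bash
python3 pl.py
python3 - <<'E'
from h import *
im=cams.grab_frame("scene");crop(im,130,180,130,110,6,"s7.png",[proj("scene",[.5345,-.29,z]) for z in(.127,)])
E
```

```text
12.55 [ 0.53345735 -0.29062107  0.12453627] [-0.018  1.016  0.851  1.455 -0.664  1.385 -1.171]
delta [-0.002 -0.006 -0.737] [ 0.001 -0.    -0.002] | part [-0.002 -0.006 -0.737] [ 0.001 -0.    -0.002] k 1 mm 111 deg 0.1
delta [-1.212 -0.886 -0.433] [-0.088  0.461 -0.485] | part [-1.    -0.731 -0.357] [-0.072  0.38  -0.4  ] k 1.21 mm 234 deg 30.4
delta [-0.002 -0.007 -0.003] [ 0.001 -0.    -0.002] | part [-0.002 -0.007 -0.003] [ 0.001 -0.    -0.002] k 1 mm 1 deg 0.1
```

View pics/s7.png

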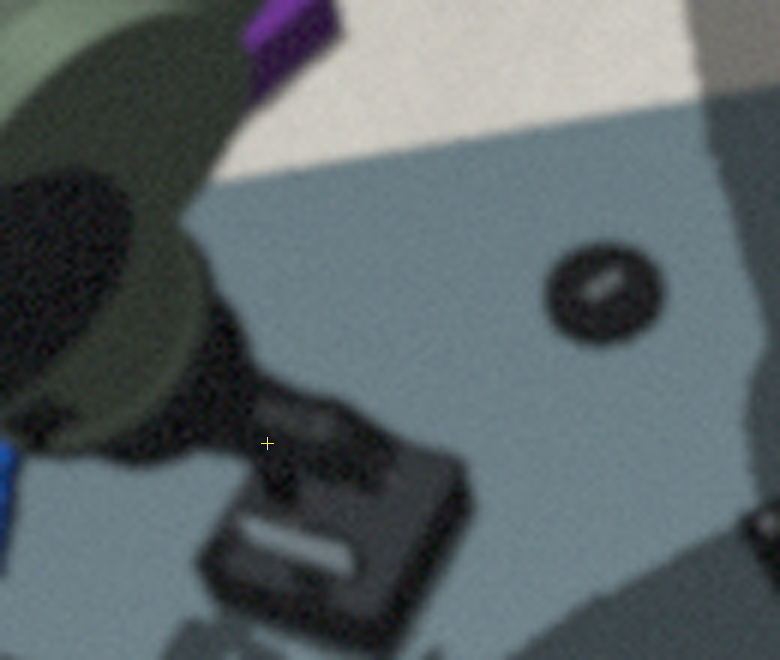

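Emit:
{"method": "arm_command", "body": {"deltas": [[0.4, 0, 0, 0, 0, 0, 0], [0, 0, 0, 0, 0, 0, 0], [-0.4, 0, 0, 0, 0, 0, 0], [-0.7, 0, 0, 0, 0, 0, 0], [-1, 0, 0, 0, 0, 0, 0], [-1, 0, 0, 0, 0, 0, 0], [-1, 0, 0, 0, 0, 0, 0]], "newtons": 40}}

```text
clock: 13.48
position: [0.5336, -0.2908, 0.1248]
tool_rot: [3.14, 0.366, -0.56]
force: [0.1, 0.4, 1.4]
grip_width: 0.0111
```

Emit:
{"method": "arm_command", "body": {"deltas": [[-1, -0.018, 0, -0.047, 0, 0, 0], [-1, -0.054, 0, -0.14, 0, 0, 0], [-1, -0.09, 0, -0.234, 0, 0, 0], [-1, -0.125, 0, -0.327, 0, 0, 0], [-1, -0.165, 0, -0.43, 0, 0, 0], [-1, -0.2, 0, -0.52, 0, 0, 0], [-1, -0.215, 0, -0.56, 0, 0, 0], [-1, -0.215, 0, -0.56, 0, 0, 0]], "newtons": 60}}

```text
clock: 14.48
position: [0.5337, -0.2906, 0.215]
tool_rot: [3.14, 0.365, -0.56]
force: [-0.4, 0.2, -0.9]
grip_width: 0.0109
```

Run:
```python
from h import *
s=telemetry.observe();print(s["clock"],s["position"],s["tool_rot"],s["grip_width"],s["force"],s["qpos"].round(3))
im=cams.grab_frame("scene");cv2.imwrite("pics/scene8.png",im);crop(im,130,180,130,110,6,"s8.png")
im=cams.grab_frame("top");cv2.imwrite("pics/top8.png",im)
```

```text
14.475 [ 0.53368773 -0.29059049  0.21498839] [ 3.14018467  0.36533566 -0.56021835] 0.010906951954939704 [-0.37055567  0.16663736 -0.93751302] [-0.034  0.919  0.905  1.398 -0.602  1.52  -1.203]
```

View pics/s8.png

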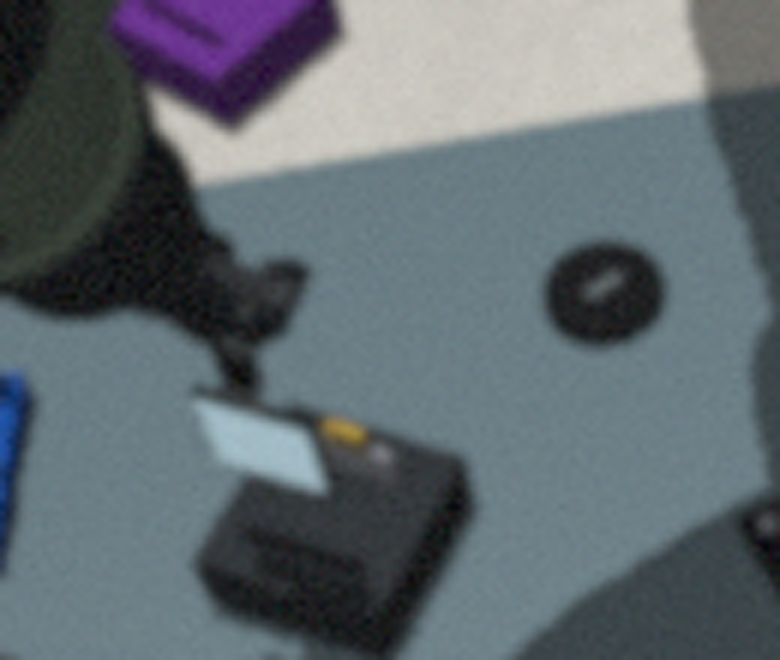

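View pics/top8.png

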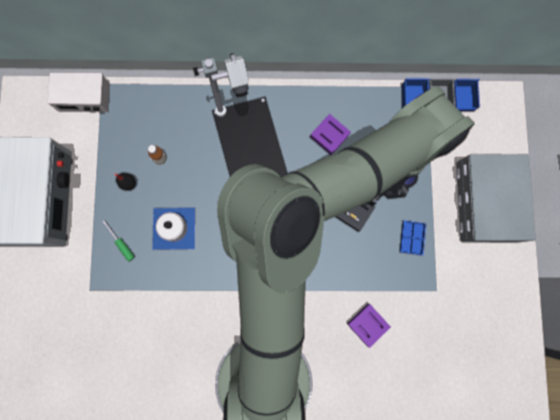

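```bash
cat > quad.py <<'E'
from fin import *
def glass(im,x,y,w,h,thr=150):
    g=cv2.cvtColor(im,cv2.COLOR_BGR2GRAY);m=np.zeros_like(g);m[y:y+h,x:x+w]=(g[y:y+h,x:x+w]>thr)*255
    c=max(cv2.findContours(m,0,1)[0],key=cv2.contourArea); M=cv2.moments(m if 0 else cv2.drawContours(np.zeros_like(g),[c],0,255,-1),True)
    return np.array([M['m10']/M['m00'],M['m01']/M['m00']]),c,cv2.boxPoints(cv2.minAreaRect(c)),cv2.approxPolyDP(c,2.5,True)[:,0]
E
python3 - <<'E'
from quad import *
im=cv2.imread("pics/scene8.png")
g=cv2.cvtColor(im,cv2.COLOR_BGR2GRAY); print(g[244:264:2,160:188:3])
ce,c,b,a=glass(im,155,235,40,35,160);print(ce,a.tolist())
Rm=Ro.from_euler('z',np.radians(148)); 
o=np.array([.5342,-.2910,.012+.0902])
for dz in (0,):
  f=o+Rm.apply([-.003,0,.025]);print("face",f,proj("scene",f))
  for yy,zz in((-.026,.002),(.026,.002),(.026,.048),(-.026,.048)): print(proj("scene",o+Rm.apply([-.003,yy,zz])).round(1))
E
```

```text
[[120  86  82  43  55 118 123 124 123 118]
 [120 117  81  62  68 116 109 121 122 123]
 [119 155 165 131 100  73  68  80 107 117]
 [119 140 181 182 170 139  98  50 109 127]
 [123 127 178 182 179 180 172 108  96 120]
 [120 117 166 185 181 182 180 146  71  76]
 [120 120 147 175 178 180 181 167  62  72]
 [122 121 123 129 145 163 178 178  76  62]
 [120 123 124 104  65  90 132 160 100  54]
 [121 124 123  80  55  50  61  85  78  53]]
[172.984375 253.8125  ] [[164, 248], [167, 256], [182, 260], [179, 252]]
face [ 0.53674414 -0.29258976  0.1272    ] [172.96958101 254.1832912 ]
[184. 262.]
[165.7 256.5]
[161.6 246.2]
[180.6 251.8]
```

The glass shows as a quad centred at scene (173,254), within 0.4 px of the nominal held pose, so the mirror sits as planned. I'll compute the final pose from that.

```bash
cat > goal.py <<'E'
from quad import *
Rt0=Ro.from_euler('xyz',[3.14018,.36534,-.56022]);p0=np.array([.53369,-.29059,.21499])
Rm0=Ro.from_euler('z',-.5602+np.pi);o0=np.array([.5342,-.2910,.1024])
# mirror in tool
Rmt=Rt0.inv()*Rm0;omt=Rt0.inv().apply(o0-p0)
def mirror(p,R): 
    Rm=R*Rmt;o=p+R.apply(omt);return o,Rm,o+Rm.apply([-.003,0,.025])
zf=mz;xf=-n;yf=np.cross(zf,xf)
RmF=RS*Ro.from_matrix(np.column_stack([xf,yf,zf]))
RtF=RmF*Rmt.inv()
F=O+RS.apply(face)
pF=F-RmF.apply([-.003,0,.025])-RtF.apply(omt)
def report():
    s=telemetry.observe();R=Ro.from_euler('xyz',s["tool_rot"]);o,Rm,f=mirror(s["position"],R)
    nn=Rm.apply([-1,0,0]); print("t",s["clock"],"p",s["position"].round(4),"q",s["qpos"].round(2),"face err mm (stand)",(RS.inv().apply(f-F)*1000).round(1),"normal(stand)",RS.inv().apply(nn).round(4),"want",n.round(4),"F",s["force"].round(1),"w",round(s["grip_width"],4))
if __name__=="__main__":
    report();print(pF,RtF.as_euler('xyz'))
    plan(pF+[0,0,.085],RtF);plan(pF,RtF)
E
python3 goal.py
python3 - <<'E'
from goal import *
s=telemetry.observe()
print([ (q.round(2),e,d) for q,e,d in [ik(pF,RtF,.31,s["qpos"])]])
E
```

```text
t 14.575 p [ 0.5335 -0.2904  0.2143] q [-0.03  0.92  0.9   1.4  -0.6   1.52 -1.2 ] face err mm (stand) [ -28.1 -273.9   78.7] normal(stand) [ 0.6704 -0.742  -0.0011] want [0.9336 0.     0.3584] F [ 0.7  0.6 -0.6] w 0.0116
[ 0.45539737 -0.03060628  0.1284643 ] [ 3.14018717e+00 -1.17914285e-03  2.75743342e-01]
delta [-1.269 -1.192  0.491] [-0.194  0.442 -1.052] | part [-1.    -0.939  0.387] [-0.153  0.348 -0.829] k 1.27 mm 271 deg 52.1
delta [-1.066 -1.192  1.02 ] [-0.194  0.442 -1.052] | part [-0.894 -1.     0.855] [-0.163  0.371 -0.882] k 1.19 mm 285 deg 52.1
[(array([-0.51,  0.53,  0.59,  2.16, -0.53,  0.59, -0.83]), np.float64(4.0433522905562257e-07), np.float64(0.00012928612214563903))]
```

Emit:
{"method": "arm_command", "body": {"deltas": [[-1, -0.1, -0.095, 0.04, -0.015, 0.035, -0.08], [-1, -0.25, -0.24, 0.1, -0.04, 0.09, -0.2], [-1, -0.42, -0.4, 0.165, -0.065, 0.15, -0.35], [-1, -0.6, -0.56, 0.23, -0.09, 0.21, -0.5], [-1, -0.78, -0.73, 0.3, -0.12, 0.27, -0.65], [-1, -0.94, -0.88, 0.364, -0.145, 0.33, -0.78]]}}

```text
clock: 15.32
position: [0.475, -0.0969, 0.2136]
tool_rot: [-3.115, 0.089, 0.068]
force: [0.6, -0.1, -0.6]
grip_width: 0.0113
```

```bash
python3 goal.py
```

```text
t 15.325 p [ 0.475  -0.0969  0.2136] q [-0.54  0.55  0.88  1.96 -0.5   0.98 -0.9 ] face err mm (stand) [ -6.7 -72.6  82.4] normal(stand) [ 0.9392 -0.2085  0.2729] want [0.9336 0.     0.3584] F [ 0.6 -0.1 -0.6] w 0.0113
[ 0.45539737 -0.03060628  0.1284643 ] [ 3.14018717e+00 -1.17914285e-03  2.75743342e-01]
delta [-0.1   -0.45   0.022] [-0.047  0.111 -0.266] | part [-0.1   -0.45   0.022] [-0.047  0.111 -0.266] k 1 mm 69 deg 13.1
delta [-0.05  -0.435  0.586] [-0.047  0.111 -0.266] | part [-0.05  -0.435  0.586] [-0.047  0.111 -0.266] k 1 mm 110 deg 13.1
```

Emit:
{"method": "arm_command", "body": {"deltas": [[-1, -0.03, -0.14, 0.007, -0.015, 0.035, -0.08], [-1, -0.06, -0.28, 0.014, -0.03, 0.07, -0.17], [-1, -0.09, -0.4, 0.02, -0.042, 0.1, -0.24], [-1, -0.1, -0.45, 0.022, -0.047, 0.111, -0.266], [-1, -0.1, -0.45, 0.022, -0.047, 0.111, -0.266], [-1, -0.1, -0.45, 0.022, -0.047, 0.111, -0.266], [-1, -0.1, -0.45, 0.022, -0.047, 0.111, -0.266]]}}

```text
clock: 16.2
position: [0.4564, -0.0326, 0.2138]
tool_rot: [3.14, -0.0, 0.27]
force: [0.8, -0.5, -0.2]
grip_width: 0.0111
```

```bash
python3 goal.py
python3 - <<'E'
from h import *
im=cams.grab_frame("scene");cv2.imwrite("pics/scene9.png",im);crop(im,215,170,140,120,5,"s9.png")
E
```

```text
t 16.2 p [ 0.4564 -0.0326  0.2138] q [-0.72  0.43  0.87  2.09 -0.45  0.81 -0.88] face err mm (stand) [ 0.3 -2.4 85.3] normal(stand) [ 0.934  -0.0055  0.3573] want [0.9336 0.     0.3584] F [ 0.8 -0.5 -0.2] w 0.0111
[ 0.45539737 -0.03060628  0.1284643 ] [ 3.14018717e+00 -1.17914285e-03  2.75743342e-01]
delta [-0.003 -0.015  0.002] [-0.     0.001 -0.007] | part [-0.003 -0.015  0.002] [-0.     0.001 -0.007] k 1 mm 2 deg 0.3
delta [-0.003 -0.016  0.569] [-0.     0.001 -0.007] | part [-0.003 -0.016  0.569] [-0.     0.001 -0.007] k 1 mm 85 deg 0.3
```

View pics/s9.png

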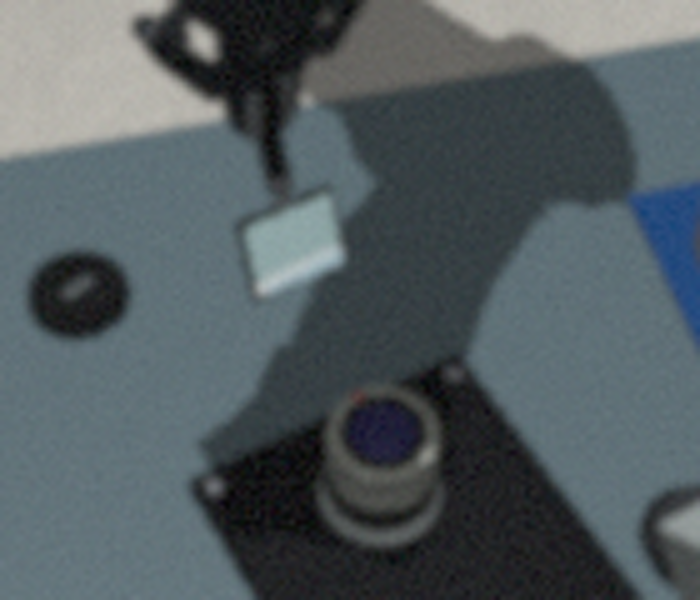

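The mirror is upright and faces the lens. I'll lower it into place.

Emit:
{"method": "arm_command", "body": {"deltas": [[-1, -0.003, -0.015, 0.06, 0, 0, -0.007], [-1, -0.003, -0.015, 0.18, 0, 0, -0.007], [-1, -0.003, -0.015, 0.31, 0, 0, -0.007], [-1, -0.003, -0.015, 0.43, 0, 0, -0.007], [-1, -0.003, -0.015, 0.52, 0, 0, -0.007], [-1, -0.003, -0.015, 0.56, 0, 0, -0.007], [-1, -0.003, -0.015, 0.569, 0, 0, -0.007], [-1, -0.003, -0.015, 0.569, 0, 0, -0.007]]}}

```text
clock: 17.25
position: [0.4555, -0.03, 0.1288]
tool_rot: [3.141, -0.001, 0.277]
force: [0.7, -0.5, -0.2]
grip_width: 0.0109
```

```bash
python3 goal.py
python3 - <<'E'
from goal import *
im=cams.grab_frame("scene");cv2.imwrite("pics/scene10.png",im)
s=telemetry.observe();o,Rm,f=mirror(s["position"],Ro.from_euler('xyz',s["tool_rot"]))
mk=[proj("scene",o+Rm.apply([-.003,a,b])) for a,b in((-.026,.002),(.026,.002),(.026,.048),(-.026,.048),(0,.025))]
crop(im,235,185,90,80,8,"s10.png",mk);print(np.round(mk,1))
print("cam top free?");im=cams.grab_frame("top");cv2.imwrite("pics/top10.png",im)
E
```

```text
t 17.25 p [ 0.4555 -0.03    0.1288] q [-0.58  0.56  0.69  2.16 -0.62  0.62 -0.73] face err mm (stand) [0.2 0.6 0.3] normal(stand) [9.337e-01 7.000e-04 3.582e-01] want [0.9336 0.     0.3584] F [ 0.7 -0.5 -0.2] w 0.0109
[ 0.45539737 -0.03060628  0.1284643 ] [ 3.14018717e+00 -1.17914285e-03  2.75743342e-01]
delta [-0.001  0.004 -0.565] [-0.     0.     0.001] | part [-0.001  0.004 -0.565] [-0.     0.     0.001] k 1 mm 85 deg 0.1
delta [-0.002  0.004  0.002] [-0.     0.     0.001] | part [-0.002  0.004  0.002] [-0.     0.     0.001] k 1 mm 1 deg 0.1
[[284.  239.9]
 [268.2 247.2]
 [265.2 234.1]
 [281.3 226.9]
 [274.8 237.1]]
cam top free?
```

View pics/s10.png

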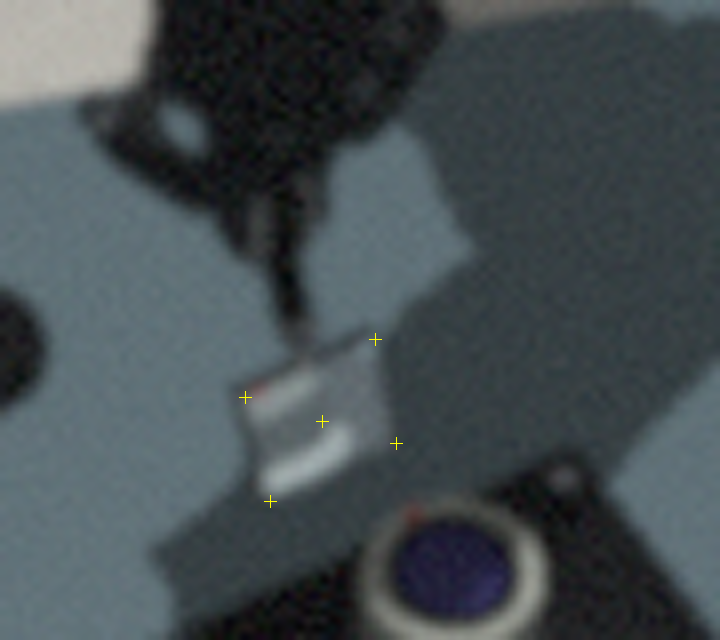

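View pics/top10.png

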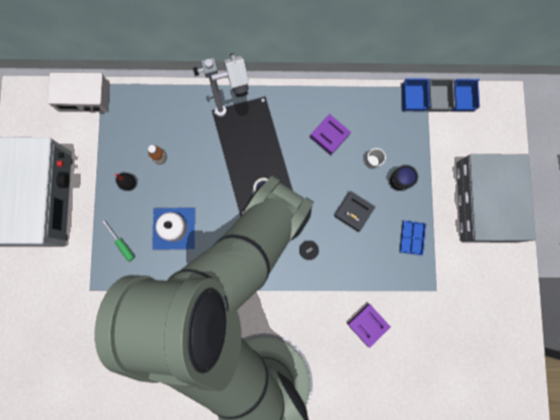

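Run:
```python
from goal import *
im=cv2.imread("pics/scene10.png")
o,Rm,f=mirror(np.array([.4555,-.03,.1288]),Ro.from_euler('xyz',[3.141,-.001,.277]))
lab=cv2.fastNlMeansDenoisingColored(im,None,5,5,5,11)
x,y,w,h,k=255,215,40,40,15
c=cv2.resize(lab[y:y+h,x:x+w],None,fx=k,fy=k,interpolation=cv2.INTER_CUBIC);c=cv2.convertScaleAbs(c,alpha=1.6,beta=-30)
def dr(pts,col):
    P=np.array([(proj("scene",o+Rm.apply(p))-[x,y]+.5)*k for p in pts]).round().astype(int);cv2.polylines(c,[P],True,col,1)
dr([(-.003,a,b) for a,b in((-.026,.002),(.026,.002),(.026,.048),(-.026,.048))],(0,255,255))
dr([(-.0025,a,b) for a,b in((-.028,0),(.028,0),(.028,.05),(-.028,.05))],(0,255,0))
# lens rim as fitted stand
th=np.linspace(0,2*np.pi,40);P=np.array([(proj("scene",O+[.03*np.cos(a),.03*np.sin(a),.076])-[x,y]+.5)*k for a in th]).round().astype(int);cv2.polylines(c,[P],True,(255,0,255),1)
cv2.imwrite("pics/s11.png",c)
# face quad
x=255;
```

```text
(no output)
```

View pics/s11.png

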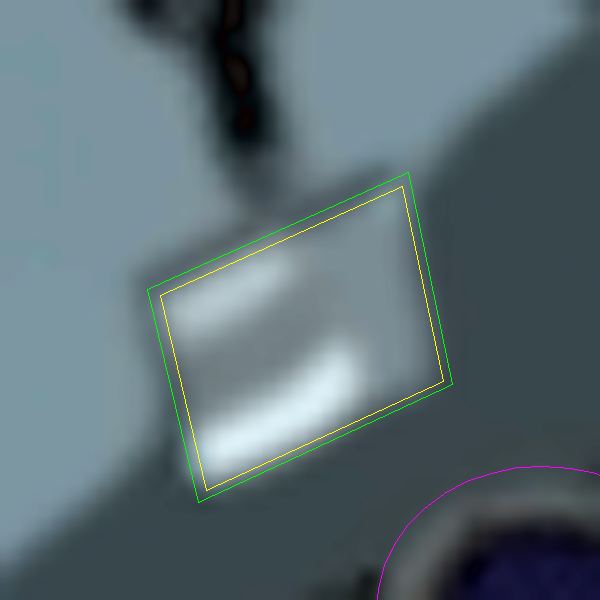

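The overlay suggests the mirror sits about 1 px up and left of prediction. I'll average several frames and compare the held poses before trusting that.

Run:
```python
from goal import *
a=np.mean([cams.grab_frame("scene").astype(np.float32) for _ in range(12)],0);np.save("avg.npy",a);report()
s=telemetry.observe();np.save("pose.npy",np.r_[s["position"],s["tool_rot"]])
def ov(im,p,r,x,y,w,h,k,name):
    o,Rm,f=mirror(np.array(p),Ro.from_euler('xyz',r))
    c=cv2.resize(im[y:y+h,x:x+w],None,fx=k,fy=k,interpolation=cv2.INTER_CUBIC);c=cv2.convertScaleAbs(np.clip(c,0,255),alpha=1.5,beta=-20)
    for pts,col in(([(-.003,a,b) for a,b in((-.026,.002),(.026,.002),(.026,.048),(-.026,.048))],(0,255,255)),([(-.0025,a,b) for a,b in((-.028,0),(.028,0),(.028,.05),(-.028,.05))],(0,255,0)),([(0,-.006,.15),(0,.006,.15),(0,.006,.06),(0,-.006,.06)],(0,0,255))):
        P=np.array([(proj("scene",o+Rm.apply(q))-[x,y]+.5)*k-.5 for q in pts]).round().astype(int);cv2.polylines(c,[P],True,col,1)
    return c
c1=ov(a,s["position"],s["tool_rot"],255,215,40,40,10,"")
c2=ov(cv2.imread("pics/scene9.png").astype(np.float32),[.4564,-.0326,.2138],[3.14,0,.27],255,195,40,40,10,"")
cv2.imwrite("pics/s12.png",np.hstack([c1,c2]))
```

```text
t 17.95 p [ 0.4553 -0.03    0.1285] q [-0.58  0.56  0.69  2.16 -0.62  0.62 -0.73] face err mm (stand) [-0.   0.7  0. ] normal(stand) [9.338e-01 7.000e-04 3.577e-01] want [0.9336 0.     0.3584] F [ 0.  -0.1 -1. ] w 0.0114
```

View pics/s12.png

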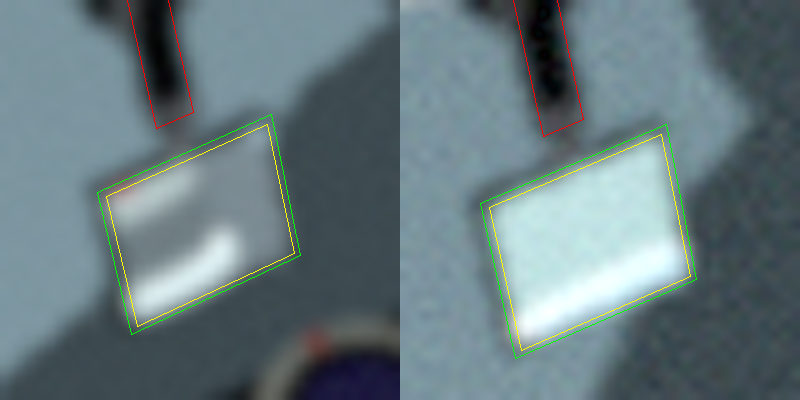

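With averaging, the mirror outline agrees to about 0.4 px (1 mm) in both poses, and the tilt matches. Last checks: the cover on the pad, and whether the bystanders have moved.

Run:
```python
from goal import *
t=cv2.imread("pics/top10.png");t0=cv2.imread("pics/top0.png");hs=cv2.cvtColor(t,cv2.COLOR_BGR2HSV)
m=cv2.inRange(hs,(0,0,150),(180,70,255));m[:205]=0;m[250:]=0;m[:,:152]=0;m[:,196:]=0
c=max(cv2.findContours(m,0,1)[0],key=cv2.contourArea);e=cv2.minEnclosingCircle(c);print("cover",e,plane("top",*e[0],.073))
g=cv2.cvtColor(t,cv2.COLOR_BGR2GRAY)[215:240,158:184].astype(float);w=np.clip(90-g,0,None);yy,xx=np.mgrid[215:240,158:184];w[(xx-168)**2+(yy-225)**2>36]=0
print("knob",plane("top",(w*xx).sum()/w.sum(),(w*yy).sum()/w.sum(),.098))
d=cv2.absdiff(cv2.GaussianBlur(t,(5,5),0),cv2.GaussianBlur(t0,(5,5),0)).max(2);d[260:]=0
cv2.imwrite("pics/diff.png",np.hstack([cv2.resize(t[60:300,80:460],None,fx=1,fy=1),cv2.cvtColor(cv2.convertScaleAbs(d,alpha=3)[60:300,80:460],cv2.COLOR_GRAY2BGR)]))
report()
```

```text
cover ((169.21653747558594, 225.87796020507812), 14.17445182800293) [0.45786843 0.2784539  0.073     ]
knob [0.45888551 0.27848159 0.098     ]
t 17.95 p [ 0.4553 -0.03    0.1285] q [-0.58  0.56  0.69  2.16 -0.62  0.62 -0.73] face err mm (stand) [-0.   0.7  0. ] normal(stand) [9.338e-01 7.000e-04 3.577e-01] want [0.9336 0.     0.3584] F [ 0.  -0.1 -1. ] w 0.0114
```

View pics/diff.png

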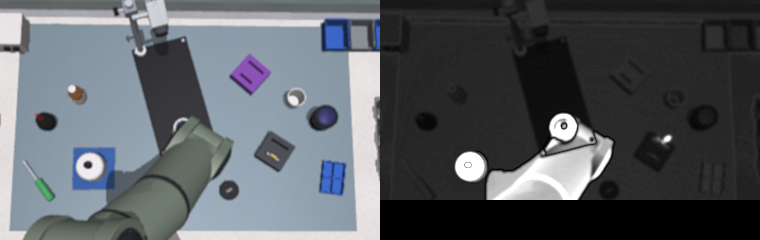

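Run:
```python
from goal import *
print(job.job_done()); report()
```

```text
the job is handed in; nothing more can be done
None
the job is handed in; nothing more can be done
```

I lifted the dust cover off by its knob and set it upright on the blue pad. I then took the mirror by its handle and held it at the camera's aim point, tilted 21°. I handed the job in at about 18 s with the mirror still held.

- **Cover:** the top view puts it 1–2 mm from the pad centre, and it touched down with about 5 N.
- **Mirror:** by the arm's readings and the planned grip, the glass is within 1 mm of the aim point and its angle within 0.1°.
- **Camera check of the mirror:** the side camera shows the mirror outline about 0.4 px (roughly 1 mm) up and left of that. This is within the 2 mm calibration, so I did not correct it. An earlier single frame had suggested up to 1 px (about 3 mm), which averaging 12 frames reduced.
- **Everything else:** a before/after top view showed no change in the visible area apart from the cover, the mirror and the arm. Force readings stayed near zero except the light contacts while gripping and setting down the cover.
- **Not verified:** I had no picture from the stand's own camera, so the dot appearing in the middle of the mirror follows from the geometry only.

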